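# Load the incubator drawer and clamp it shut with its draw latch

## Robot

A 6-joint arm with a two-finger parallel gripper is mounted at the origin on the work surface. World frame = base frame: x ahead of the robot, y to its left, z up, the work surface at z = 0. Lengths are in m, angles in rad, forces in N, time in s.
With the tool pointing down it reaches from about 0.35 to 0.975 m from the base axis. Payload 17.4 kg.
Tool frame: the origin (TCP) lies between the finger pads; the fingertips stand 22 mm ahead of it and the grasp point (between the pads) lies 3 mm ahead of it; z points along the fingers, y is the direction in which the jaws open and shut (so a half turn about z gives the same grasp; the last joint's range is limited). The gripper opens to 85 mm and grips with 20 to 120 N. Pads are 22 mm wide; open, the fingers measure 114 mm over their backs; the gripper's body (76 mm by 85 mm) begins 54 mm behind the grasp point. The pads swing forward as they close: fully open they stand 13 mm farther back than shut.
Start: joints at [-1.188, 0.116, 1.442, -0, 1.584, -0.038], TCP at [0.276, -0.616, 0.253] pointing down, gripper open.
Joint ranges: [-2.83, 2.83], [-0.83, 2.19], [0.07, 2.5], [-1.14, 4.28], [0.01, 3], [-2.97, 2.97]. Speed limits (rad/s): [1.89, 1.89, 2.22, 3.14, 3.14, 3.14].

## Interface

Orientations are given as [roll, pitch, yaw] about the fixed x, y, z axes, in that order (R = Rz(yaw) Ry(pitch) Rx(roll)).
In Python, from bench import env gives the robot as it stands. The module is installed in compiled form; this text tells all that it offers.
- The arm moves only by the shell command python3 -m inch 'ROWS' [OPENING]. ROWS is JSON, one flat list of numbers, 4 for each row, row after row: the shift along the tool's x, y, z in cm, then the turn about the tool's z in rad. A call has 1 to 20 rows; each row shifts and turns the commanded pose from where the row before left it, along the tool's axes as they then stand; what a row does not reach is not made up. A row lasts 1/8 s, in which the tool goes at most 62.5 mm and 10.7 degrees, less where a joint would pass 70% of its speed; a pose out of reach is approached as far as the arm can. A call is refused whole if a number of a shift passes 6.25 or a number of a turn 0.188, either way. A call with a gripper value outside its range is refused whole. OPENING is the opening, from -1 (shut) to 1 (fully open), set as the call begins (- or left out, the last holds). The fingers move at their own pace and stop on an object; the grip force is fixed at half the most. Time passes only in rows, so rows that do not move let the fingers close. It gives the time, the measured TCP pose, the force and the opening at its end, in the units of the state.
- env.observe(): the state, without advancing time (a new reading comes with each control period).
- env.capture(name): name is "scene" or "side" or "wrist"; returns the picture (384x512x3 uint8, red, green, blue); there is no depth.
- env.get_calibration(name): a dict with "fovy" (degrees; the focal length in pixels is half the picture's height over the tangent of half this angle, whatever the lens; pixels are square), "cx", "cy" (the principal point, pixels), "pose" (4x4, takes a point from camera to world coordinates); the wrist camera has in their place "hand_eye" (4x4, takes a point from camera to tool coordinates, whose origin is the TCP and whose axes are the flange's). Camera axes: x right, y up, looking along -z (the intrinsics and any distortion apply to the point x, -y, -z); pixel columns grow to the right and rows downward; lengths in m; the calibration is good to about 2 mm. A picture is of the moment at which its call begins: read the wrist's pose just before it. get_calibration takes no time and is no camera call.
- env.finish_job(): hands the job in, once; it reports no verdict.
The state is a dict: "time": time; "joint_positions": joint angles; "joint_vel": joint speeds; "joint_torque": joint torques, N m; "eef_pos": TCP position; "orientation": TCP orientation; "wrist_force": force on the tool from outside, world axes, zero at the start; "moment": the same for the moment, N m; "opening": opening from 0.0 (shut) to 1.0 (fully open).
Only numpy, scipy, OpenCV 4.12 (cv2) and the standard library are available. Lean on these libraries where they do the work, as an engineer would, in place of code of your own. Each camera call takes 0.05 s, during which the arm holds its last target.

## Task

Pull the incubator's drawer out to its stop, stand every tube carrier from the bench flat in a lane of its own in the drawer, lengthwise, and push the drawer home against its gasket. Then throw the latch lever fully forward, swing the wire bail over so that its cross-bar lies hooked behind the keeper's lip on the drawer front, and press the lever back and down past centre until it lies flat and holds the drawer clamped. Do not disturb the bottle, the tip box or the small centrifuge.

Things in the scene. Friction and masses are not known exactly. Their poses are not given: they have to be found in the camera images.
- incubator: bench-top tube incubator, a low blue cabinet 340 mm deep (x), 250 mm wide (y), its top 115 mm above the bench. Origin: centre of the underside. Its front (at x = -170 mm) looks along its own -x; the drawer slides out that way. A 60 mm high console stands on the rear of its top, from x = +95 mm back. It stands on the bench and does not move
- drawer (a joint): drawer, m: 0 when its front just touches the gasket (home), grows as it is pulled out, stop at 0.160. The gasket is springy (it yields about 1 mm under 15 N): clamped by the latch, the drawer reads about -0.0028. Otherwise it stays where it is left (2 N of friction)
- drawer_handle (a point): middle of the handle on the drawer front: a level round bar 12 mm thick and 110 mm long, along the front, 45 mm off it (axis to face) and 90 mm above the bench. The drawer front is 250 mm wide, 30 mm thick; its top edge is 118 mm above the bench; the keeper in the middle of that edge reaches to 133 mm
- drawer_floor (a point): centre of the drawer floor's upper face, 22 mm above the bench; axes as the incubator's (it moves with the drawer). Inside, the drawer is 144 mm long (x), 201 mm wide (y), its side walls 33 mm high over the floor. Three partitions 10 mm high and 3 mm thick, along x, part it into four lanes 48 mm wide. With the drawer out at its stop the lanes lie 20 mm clear in front of the cabinet
- lane0 (a point): centre of the floor of drawer lane 0 (of 4, counted from the drawer's own -y side); x along the lane; moves with the drawer
- lane1 (a point): centre of the floor of drawer lane 1 (of 4, counted from the drawer's own -y side); x along the lane; moves with the drawer
- lane2 (a point): centre of the floor of drawer lane 2 (of 4, counted from the drawer's own -y side); x along the lane; moves with the drawer
- lane3 (a point): centre of the floor of drawer lane 3 (of 4, counted from the drawer's own -y side); x along the lane; moves with the drawer
- keeper_seat (a point): where the axis of the bail's cross-bar lies when it is hooked: on the drawer front's top edge, in front of (-x of) the keeper's upright tab and beneath its lip; axes as the incubator's; moves with the drawer. The keeper is 36 mm wide (y); its lip juts 7 mm forward (-x) of the tab, i.e. 3 mm in front of this point, with its underside 7 mm and its top 11 mm above this point
- lever (a joint): latch lever, rad: 0 = lying flat, pointing back along the incubator's +x (clamped); pi/2 = upright; 1.95 = leaning forward against its stop. It stays where it is left (about 2 N at its tip moves it; clamping takes 3 to 6 N at the tip). Dead centre is at about 0.28. The bail's cross-bar reaches in front of the keeper's lip only with the lever at about 1.75 or more
- lever_pivot (a point): lever's hinge axis (along the incubator's y), 13 mm above the incubator's top, 104 mm behind the drawer front's front face when the drawer is home; axes turn with the lever: x along the lever towards its tip
- lever_tip (a point): middle of the lever's end, 70 mm from the hinge axis. The lever is a steel plate 34 mm wide, 4 mm thick
- bail (a joint): wire bail's angle on the lever, rad: about 3.84 = folded back against its stop (there it points lever - 0.70 rad above the incubator's +x), about 1.7 when hooked with the lever full forward, about 0 when clamped; its angle above the incubator's +x is lever + pi - bail. It swings freely: past upright it falls to the front under its own weight, in about 1 s
- bail_bar (a point): middle of the bail's cross-bar, 8 mm thick, 56 mm between the axes of the bail's two 6 mm side wires. The cross-bar lies 94 mm from the bail's pin; that pin is on the lever, 16 mm from the lever's hinge axis (0.2 rad below the lever's line). The wires run either side of the lever
- carrier0: tube carrier (two to four of carrier0 to carrier3 are present, all alike): white base 110 x 38 x 20 mm, two rows of grey-capped tubes to 29 mm height, and on the middle of the base an upright grip plate 44 mm long (along x), 12 mm thick (along y), reaching from the base up to 66 mm. Origin: centre of the underside; x along the 110 mm, z up. About 0.24 kg. Either end may face forward
- carrier1: tube carrier, as carrier0
- carrier2: tube carrier, as carrier0
- carrier3: tube carrier, as carrier0
- reagent_bottle: amber bottle, 68 mm across, 165 mm tall, origin under its centre; leave alone
- tip_box: pipette tip box 120 x 85 x 90 mm, origin under its centre; leave alone
- minifuge: small round white centrifuge with clear lid, 132 mm across, 96 mm tall, origin under its centre; leave alone
There are look-alikes about, which are no part of the job. What is shaped like the carrier3 but green is not meant.

How it is judged:
On the way, in this order (a step that is already met when the one before it is completed fails the run):
1. the drawer has been pulled out to its stop (joint drawer over 0.152) (value of joint drawer above 0.152 m), for 0.1 s.
2. every carrier stands flat in a lane of the drawer, released (x of carrier0 in the frame of drawer_floor between -0.022 and 0.022 m and y of carrier0 in the frame of drawer_floor between -0.095 and 0.095 m and z of carrier0 in the frame of drawer_floor between -0.006 and 0.006 m and angle between each of carrier0, carrier1, carrier2, carrier3's own z axis and vertical below 0.1 rad and x of carrier1 in the frame of drawer_floor between -0.022 and 0.022 m and y of carrier1 in the frame of drawer_floor between -0.095 and 0.095 m and z of carrier1 in the frame of drawer_floor between -0.006 and 0.006 m and x of carrier2 in the frame of drawer_floor between -0.022 and 0.022 m and y of carrier2 in the frame of drawer_floor between -0.095 and 0.095 m and z of carrier2 in the frame of drawer_floor between -0.006 and 0.006 m and x of carrier3 in the frame of drawer_floor between -0.022 and 0.022 m and y of carrier3 in the frame of drawer_floor between -0.095 and 0.095 m and z of carrier3 in the frame of drawer_floor between -0.006 and 0.006 m and contact force between the fingers and carrier0 below 0.3 N and contact force between the fingers and carrier1 below 0.3 N and contact force between the fingers and carrier2 below 0.3 N and contact force between the fingers and carrier3 below 0.3 N), for 0.2 s.
3. the drawer is home against its gasket (joint drawer under 0.005) with the carriers in it (value of joint drawer below 0.005 m and x of carrier0 in the frame of drawer_floor between -0.022 and 0.022 m and y of carrier0 in the frame of drawer_floor between -0.095 and 0.095 m and z of carrier0 in the frame of drawer_floor between -0.006 and 0.006 m and angle between each of carrier0, carrier1, carrier2, carrier3's own z axis and vertical below 0.1 rad and x of carrier1 in the frame of drawer_floor between -0.022 and 0.022 m and y of carrier1 in the frame of drawer_floor between -0.095 and 0.095 m and z of carrier1 in the frame of drawer_floor between -0.006 and 0.006 m and x of carrier2 in the frame of drawer_floor between -0.022 and 0.022 m and y of carrier2 in the frame of drawer_floor between -0.095 and 0.095 m and z of carrier2 in the frame of drawer_floor between -0.006 and 0.006 m and x of carrier3 in the frame of drawer_floor between -0.022 and 0.022 m and y of carrier3 in the frame of drawer_floor between -0.095 and 0.095 m and z of carrier3 in the frame of drawer_floor between -0.006 and 0.006 m), for 0.2 s.
4. the bail's cross-bar lies on the drawer front's edge in front of the keeper's tab, below its lip (x of bail_bar in the frame of keeper_seat between -0.019 and 0.004 m and z of bail_bar in the frame of keeper_seat between -0.006 and 0.006 m), for 0.1 s.
At the end, for the whole second after the job is handed in: every carrier stands flat (tilt under 0.1 rad, within 6 mm of the floor) and lengthwise in a drawer lane, at rest; the bail cross-bar is hooked at the keeper seat within 4 mm (6 mm in height); the lever lies flat (under 0.1 rad); joint drawer under -0.0012 (x of carrier0 in the frame of drawer_floor between -0.022 and 0.022 m and y of carrier0 in the frame of drawer_floor between -0.095 and 0.095 m and z of carrier0 in the frame of drawer_floor between -0.006 and 0.006 m and angle between each of carrier0, carrier1, carrier2, carrier3's own z axis and vertical below 0.1 rad and x of carrier1 in the frame of drawer_floor between -0.022 and 0.022 m and y of carrier1 in the frame of drawer_floor between -0.095 and 0.095 m and z of carrier1 in the frame of drawer_floor between -0.006 and 0.006 m and x of carrier2 in the frame of drawer_floor between -0.022 and 0.022 m and y of carrier2 in the frame of drawer_floor between -0.095 and 0.095 m and z of carrier2 in the frame of drawer_floor between -0.006 and 0.006 m and x of carrier3 in the frame of drawer_floor between -0.022 and 0.022 m and y of carrier3 in the frame of drawer_floor between -0.095 and 0.095 m and z of carrier3 in the frame of drawer_floor between -0.006 and 0.006 m and value of joint drawer below -0.0012 m and value of joint lever below 0.1 rad and x of bail_bar in the frame of keeper_seat between -0.004 and 0.004 m and z of bail_bar in the frame of keeper_seat between -0.006 and 0.006 m and linear speed of each of carrier0, carrier1, carrier2, carrier3 below 0.02 m/s); the robot touches nothing.
It fails at once if the bottle is shoved (more than 30 mm) or tipped over (distance of reagent_bottle from where it was at the start of the episode above 0.03 m or angle between reagent_bottle's own z axis and vertical above 0.4 rad).
It fails at once if the tip box is shoved (more than 30 mm) or tipped over (distance of tip_box from where it was at the start of the episode above 0.03 m or angle between tip_box's own z axis and vertical above 0.4 rad).
It fails at once if the small centrifuge is shoved (more than 30 mm) or tipped over (distance of minifuge from where it was at the start of the episode above 0.03 m or angle between minifuge's own z axis and vertical above 0.4 rad).
Of carrier0, carrier1, carrier2, carrier3 only 2 to 4 are there at a start; the rules pass over those that are not, and their reading is None.
At some moment in a run one of carrier0, carrier1, carrier2, carrier3 may be knocked a few centimetres aside while the robot is not near it.
Once in a run the grip may slacken for a moment while it holds something.
It also fails if it takes over 210 s, if anything falls off the work surface, if the arm or the gripper's body presses on something with over 40 N, if the wrist force passes 120 N, or if a joint passes its speed limit or range.

## Working session

There is one attempt and no reset: what is moved stays moved. The work goes in short steps, Python scripts to look and compute and a shell command to move; the robot and the scene stay as the last step left them, time stands still between calls to the robot, and variables do not carry over. Pictures are saved under pics/ and viewed, and the job is handed in when it is done.

```bash
ls; mkdir -p pics
python3 - <<'E'
from bench import env
import cv2,numpy as np
for n in ("scene","side","wrist"):
    c=env.get_calibration(n); print(n,{k:(np.round(v,4).tolist()) for k,v in c.items()})
    im=env.capture(n); cv2.imwrite(f"pics/{n}0.png",cv2.resize(im[:,:,::-1],None,fx=1.5,fy=1.5,interpolation=cv2.INTER_CUBIC))
s=env.observe();print(s)
E
```

```text
pics
scene {'fovy': 54.0453, 'cx': 257.7003, 'cy': 190.4757, 'pose': [[0.8589, -0.2822, 0.4273, 0.947], [0.5118, 0.4452, -0.7348, -0.7148], [0.0171, 0.8498, 0.5268, 0.6313], [0.0, 0.0, 0.0, 1.0]]}
side {'fovy': 57.9906, 'cx': 254.4577, 'cy': 194.3575, 'pose': [[-0.9184, 0.2484, -0.3079, 0.1679], [-0.3953, -0.6072, 0.6893, 0.8287], [-0.0158, 0.7548, 0.6558, 0.8891], [0.0, 0.0, 0.0, 1.0]]}
wrist {'fovy': 59.8358, 'cx': 253.8044, 'cy': 189.8759, 'hand_eye': [[-0.0012, 0.9575, 0.2883, 0.073], [1.0, 0.0013, -0.0003, 0.0009], [-0.0007, 0.2883, -0.9575, -0.1213], [0.0, 0.0, 0.0, 1.0]]}
{'time': 0.15, 'joint_positions': array([-1.18781931e+00,  1.16376252e-01,  1.44208680e+00,  1.64569914e-05,
        1.58400064e+00, -3.77991937e-02]), 'joint_vel': array([ 0.00023318, -0.00298472, -0.00305096,  0.00023874,  0.00044774,
       -0.00035027]), 'joint_torque': array([ 7.91195780e-04, -7.32510424e+01, -6.32851195e+01, -4.96007161e-06,
        5.02200986e-03,  4.21710683e-05]), 'eef_pos': array([ 0.27566929, -0.61601435,  0.25274698]), 'orientation': array([-3.14072286e+00, -4.93605958e-05,  4.20776402e-01]), 'wrist_force': array([ 0.14575659, -0.6158224 ,  0.57231366]), 'moment': array([ 0.06770217, -0.01517339, -0.01088065]), 'opening': 0.999519586074274}
```

View pics/scene0.png

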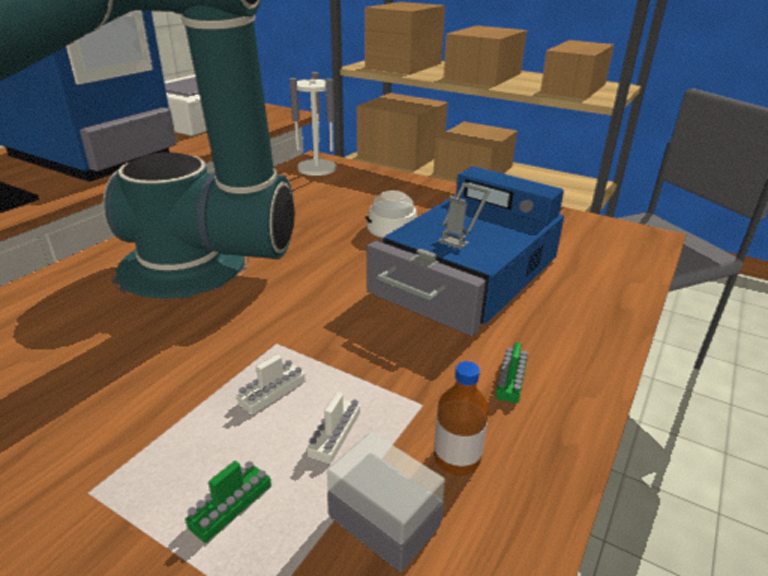

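View pics/side0.png

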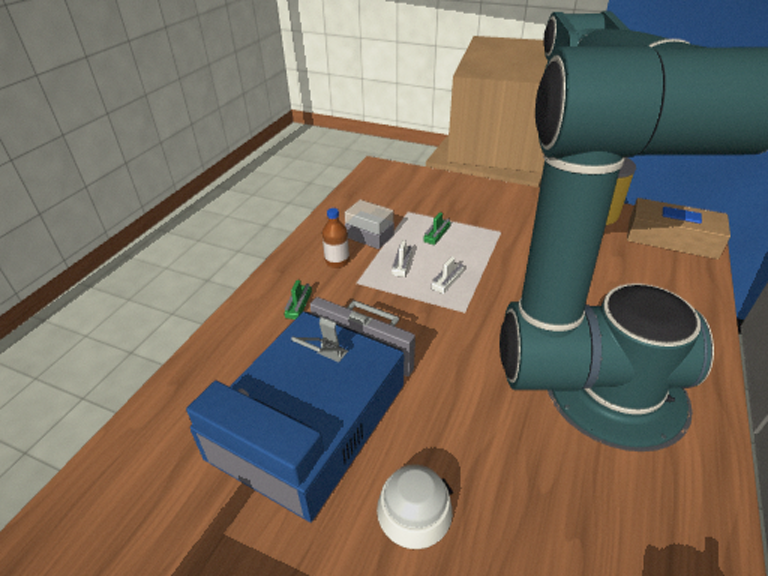

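View pics/wrist0.png

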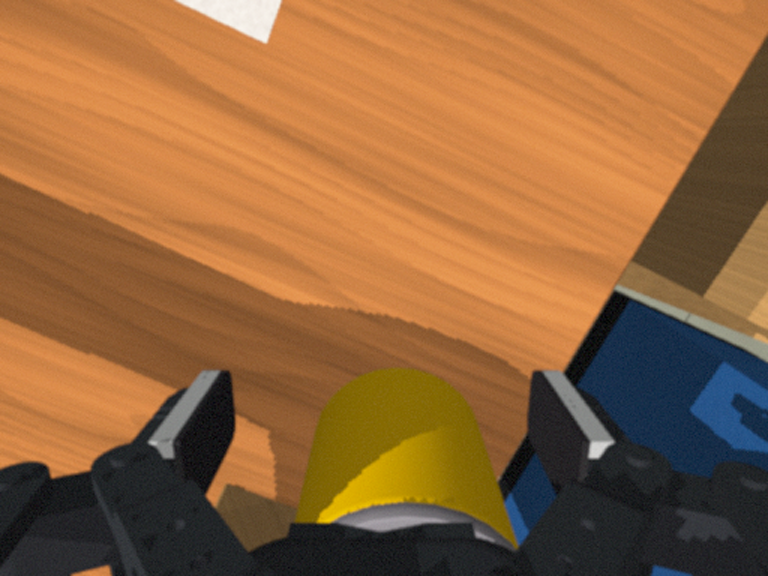

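The white carriers are at about (270,385) and (335,430) in the 1.5x scene view. The green look-alikes at (228,500) and (513,372) are not meant. The incubator's drawer front runs from about (368,250) to (483,330). I'll zoom in to measure.

```bash
cat > h.py <<'E'
from bench import env
import cv2,numpy as np
from scipy.spatial.transform import Rotation as R
def cam(n,s=None):
    c=env.get_calibration(n); f=192/np.tan(np.radians(c["fovy"])/2)
    if n=="wrist":
        s=s or env.observe()
        T=np.eye(4); T[:3,:3]=R.from_euler('xyz',s["orientation"]).as_matrix(); T[:3,3]=s["eef_pos"]
        P=T@np.array(c["hand_eye"])
    else: P=np.array(c["pose"])
    return f,c["cx"],c["cy"],P
def ray(C,u,v):
    f,cx,cy,P=C; d=np.array([(u-cx)/f,-(v-cy)/f,-1]); return P[:3,3],P[:3,:3]@d
def onz(C,u,v,z):
    o,d=ray(C,u,v); return o+d*(z-o[2])/d[2]
def proj(C,p):
    f,cx,cy,P=C; q=P[:3,:3].T@(np.array(p)-P[:3,3]); return np.array([cx-f*q[0]/q[2],cy+f*q[1]/q[2]])
def tri(rs):
    A=np.zeros((3,3));b=np.zeros(3)
    for o,d in rs:
        d=d/np.linalg.norm(d);M=np.eye(3)-np.outer(d,d);A+=M;b+=M@o
    return np.linalg.solve(A,b)
def shot(n,name,box=None,k=1.5):
    s=env.observe(); im=env.capture(n)[:,:,::-1]
    x0,y0,x1,y1=box or (0,0,512,384)
    cv2.imwrite("pics/"+name+".png",cv2.resize(im[y0:y1,x0:x1],None,fx=k,fy=k,interpolation=cv2.INTER_CUBIC))
    return im,cam(n,s)
E
python3 - <<'E'
from h import *
a,_=shot("scene","sc_inc",(236,105,386,225),5)
b,_=shot("side","sd_inc",(120,190,290,350),4.5)
cv2.imwrite("pics/sc_car.png",cv2.resize(a[220:370,60:260],None,fx=4,fy=4,interpolation=cv2.INTER_CUBIC))
cv2.imwrite("pics/sd_car.png",cv2.resize(b[130:210,190:340],None,fx=5,fy=5,interpolation=cv2.INTER_CUBIC))
E
```

```text
(no output)
```

View pics/sc_inc.png

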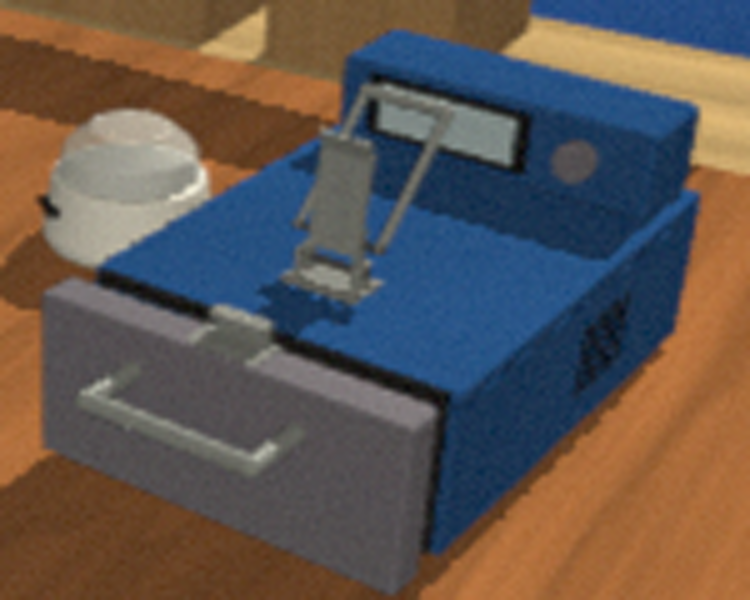

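View pics/sd_inc.png

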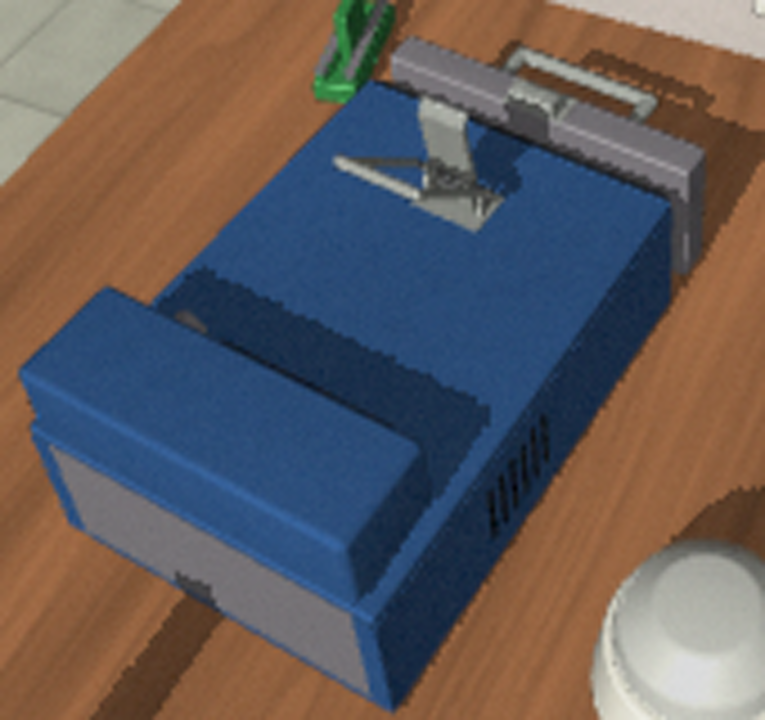

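View pics/sc_car.png

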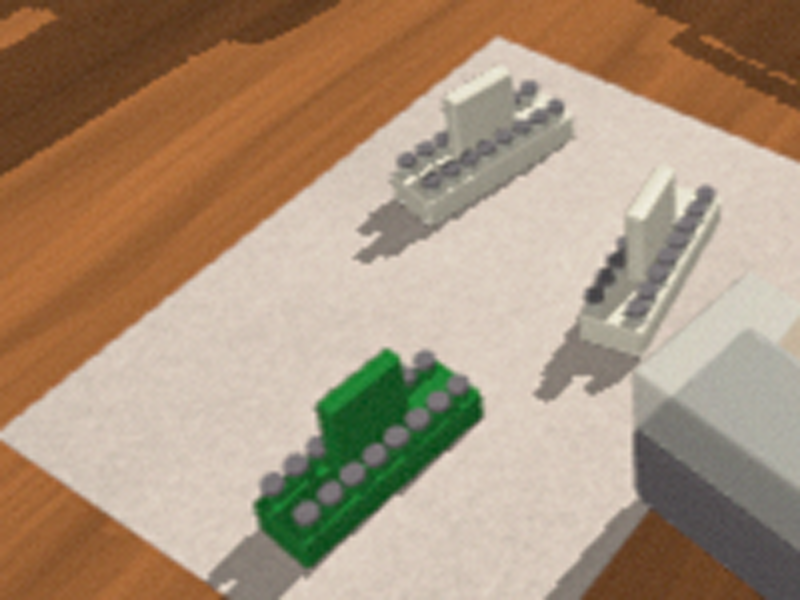

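View pics/sd_car.png

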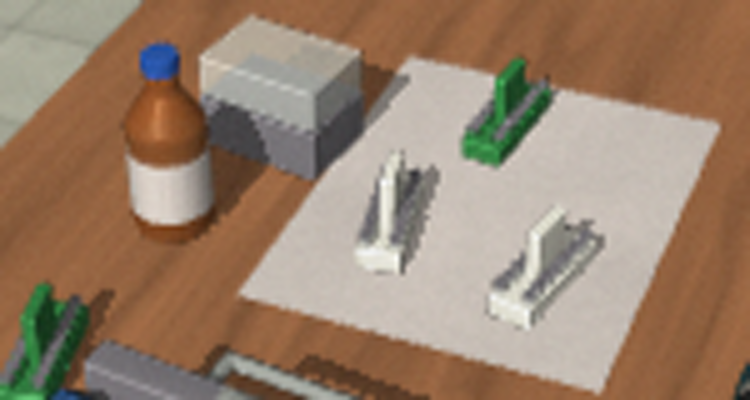

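Run:
```python
from h import *
S=cam("scene");D=cam("side")
def p(l,C,u,v,z): print(l,np.round(onz(C,u,v,z),4))
sc=lambda x,y:(236+x/5,105+y/5); sd=lambda x,y:(120+x/4.5,190+y/4.5)
p("S cab FR top",S,*sc(455,395),.115);p("S cab FR bot",S,*sc(430,553),0)
p("S dr FL top",S,*sc(45,290),.118);p("S dr FR top",S,*sc(412,431),.118)
p("S dr RL top",S,*sc(62,278),.118);p("S dr RR top",S,*sc(440,403),.118)
p("S cab RR top",S,*sc(697,195),.115)
p("D cabF a",D,*sd(375,82),.115);p("D cabF b",D,*sd(670,205),.115)
p("D cabR a",D,*sd(35,430),.115);p("D cabR b",D,*sd(372,618),.115)
p("D botR a",D,*sd(80,525),0);p("D botR b",D,*sd(395,710),0)
p("D dr top rear",D,*sd(392,65),.118);p("D dr top rear",D,*sd(693,170),.118)
p("D dr top fr",D,*sd(402,40),.118);p("D dr top fr",D,*sd(703,150),.118)
p("S hnd",S,*sc(85,400),.09);p("S hnd",S,*sc(260,465),.09)
p("D hnd",D,*sd(512,62),.09);p("D hnd",D,*sd(652,105),.09)
# lever tip
print("lever tip",tri([ray(S,*sc(350,140)),ray(D,*sd(443,110))]))
print("bail bar",tri([ray(S,*sc(408,98)),ray(D,*sd(378,180))]))
print("keeper top",tri([ray(S,*sc(242,315)),ray(D,*sd(540,95))]))
```

```text
S cab FR top [0.669  0.1338 0.115 ]
S cab FR bot [0.6623 0.1469 0.    ]
S dr FL top [0.4209 0.1125 0.118 ]
S dr FR top [0.6655 0.0825 0.118 ]
S dr RL top [0.4212 0.1309 0.118 ]
S dr RR top [0.667  0.1168 0.118 ]
S cab RR top [0.707  0.4625 0.115 ]
D cabF a [0.6588 0.1418 0.115 ]
D cabF b [0.417  0.1715 0.115 ]
D cabR a [0.6954 0.4777 0.115 ]
D cabR b [0.4551 0.5028 0.115 ]
D botR a [0.701  0.4718 0.    ]
D botR b [0.4574 0.4983 0.    ]
D dr top rear [0.6544 0.1239 0.118 ]
D dr top rear [0.4133 0.1385 0.118 ]
D dr top fr [0.661  0.0969 0.118 ]
D dr top fr [0.4137 0.1182 0.118 ]
S hnd [0.4819 0.0582 0.09  ]
S hnd [0.5951 0.0507 0.09  ]
D hnd [0.5891 0.0606 0.09  ]
D hnd [0.4734 0.0636 0.09  ]
lever tip [0.55345382 0.22650951 0.20239819]
bail bar [0.55947566 0.2972244  0.20554879]
keeper top [0.53867863 0.12470586 0.13029196]
```

```bash
cat >> h.py <<'E'
def delta(x,y,z,yaw=None):
    s=env.observe(); o=s["orientation"]; p=s["eef_pos"]; d=np.array([x,y,z])-p
    yw=o[2]; t=0 if yaw is None else (yw-yaw+np.pi)%(2*np.pi)-np.pi
    a=yw-t
    print("pos",np.round(p,4),"rpy",np.round(o,3),"turn %.3f"%t,"then tool cm %.2f %.2f %.2f"%tuple(100*np.array([d[0]*np.cos(a)+d[1]*np.sin(a),d[0]*np.sin(a)-d[1]*np.cos(a),-d[2]])),"F",np.round(s["wrist_force"],1),"op %.3f t %.1f"%(s["opening"],s["time"]))
E
python3 - <<'E'
from h import *
S=cam("scene");D=cam("side")
sc=lambda x,y:(60+x/4,220+y/4); sd=lambda x,y:(190+x/5,130+y/5)
for n,a,b in (("A",(480,82),(550,217)),("B",(655,180),(392,165))):
    print(n,tri([ray(S,*sc(*a)),ray(D,*sd(*b))]),onz(S,*sc(*a),.066))
print("minifuge",onz(S,*sc(0,0),0))
print("bottle top",tri([ray(S,467/1.5,372/1.5),ray(D,333/1.5,213/1.5)]))
print("tipbox top corners S",[np.round(onz(S,u/1.5,v/1.5,.09),3) for u,v in ((367,433),(443,483),(328,478),(400,520))])
delta(.52,.05,.38,-.108)
E
```

```text
A [ 0.44318916 -0.21413895  0.06542119] [ 0.44857663 -0.21384323  0.066     ]
B [ 0.58044663 -0.23024119  0.06794121] [ 0.58263899 -0.22743205  0.066     ]
minifuge [ 0.04964061 -0.26299637  0.        ]
bottle top [ 0.75513664 -0.17937879  0.15665155]
tipbox top corners S [array([ 0.67, -0.28,  0.09]), array([ 0.787, -0.3  ,  0.09 ]), array([ 0.669, -0.364,  0.09 ]), array([ 0.768, -0.369,  0.09 ])]
pos [ 0.2757 -0.6161  0.253 ] rpy [-3.141  0.     0.421] turn 0.529 then tool cm 17.11 -68.85 -12.70 F [ 0.6  0.9 -0.3] op 1.002 t 0.2
```

```bash
python3 -m inch '[0,0,-3,0.133, 0,0,-3,0.133, 0,0,-3,0.133, 0,0,-3.7,0.13, 1.7,-5,0,0, 1.7,-6,0,0, 1.7,-6,0,0, 1.7,-6,0,0, 1.7,-6,0,0, 1.7,-6,0,0, 1.7,-6,0,0, 1.7,-6,0,0, 1.7,-6,0,0, 1.8,-6,0,0, 0,-6,0,0, 0,-4,0,0, 0,0,0,0,0,0,0,0]'
python3 - <<'E'
from h import *
delta(.52,.05,.38,-.108)
shot("wrist","w1")
E
```

```text
time: 2.5
eef_pos: [0.5201, 0.051, 0.3803]
orientation: [3.141, 0.0, -0.108]
wrist_force: [0.2, 0.4, 1.1]
opening: 0.999
pos [0.5201 0.051  0.3803] rpy [ 3.141  0.    -0.108] turn 0.000 then tool cm -0.00 0.10 0.03 F [0.2 0.4 1.1] op 0.999 t 2.5
```

View pics/w1.png

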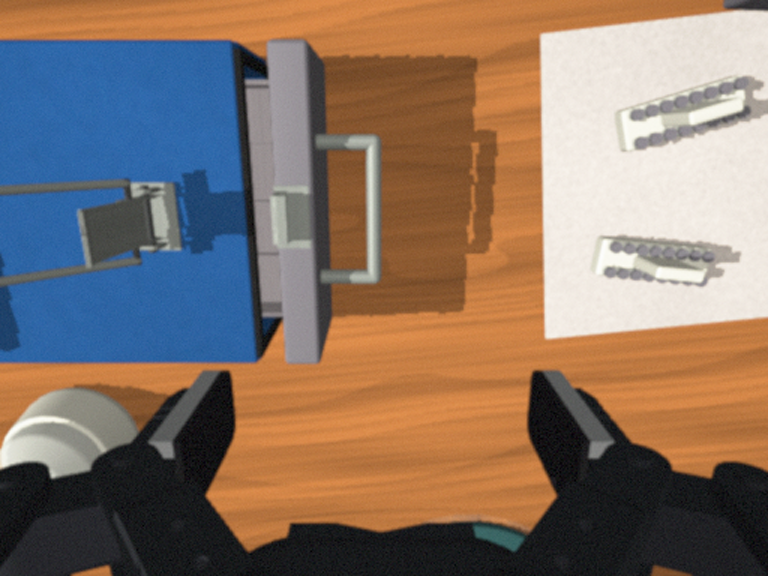

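The drawer stands slightly ajar. In w1 the handle bar runs (378,140)–(375,278), the cabinet's top front corners are (232,42) and (258,360), and the keeper is at (292,217).

Run:
```python
from h import *
W=cam("wrist")
q=lambda u,v,z:np.round(onz(W,u/1.5,v/1.5,z),4)
print("cab",q(232,42,.115),q(258,360,.115))
print("handle",q(374,140,.096),q(372,278,.096))
print("dr rear",q(270,42,.118),q(286,360,.118)," front",q(305,42,.118),q(318,360,.118))
print("keeper",q(292,217,.133))
print("carB",q(620,148,.0),q(615,112,.02),q(630,150,.02),"platecent",q(665,118,.02))
```

```text
cab [0.6664 0.1383 0.115 ] [0.4231 0.1641 0.115 ]
handle [0.5894 0.0468 0.096 ] [0.4786 0.0611 0.096 ]
dr rear [0.6629 0.1112 0.118 ] [0.4218 0.1399 0.118 ]  front [0.6602 0.0869 0.118 ] [0.4189 0.1133 0.118 ]
keeper [0.5421 0.1127 0.133 ]
carB [ 0.5551 -0.1878  0.    ] [ 0.589  -0.1733  0.02  ] [ 0.5538 -0.188   0.02  ] platecent [ 0.5788 -0.2189  0.02  ]
```

```bash
python3 -m inch '[1.35,-0.45,4,0, 0,0,4,0, 0,0,4,0, 0,0,4,0, 0,0,0,0]' 0
python3 - <<'E'
from h import *
delta(.534,.054,.094,-.112)
im,W=shot("wrist","w2")
E
```

```text
time: 3.18
eef_pos: [0.5331, 0.0531, 0.2179]
orientation: [3.141, 0.004, -0.11]
wrist_force: [-0.4, -0.1, 0.9]
opening: 0.502
pos [0.5331 0.0531 0.2179] rpy [ 3.141  0.004 -0.11 ] turn 0.002 then tool cm 0.08 -0.09 12.39 F [-0.4 -0.1  0.9] op 0.502 t 3.2
```

View pics/w2.png

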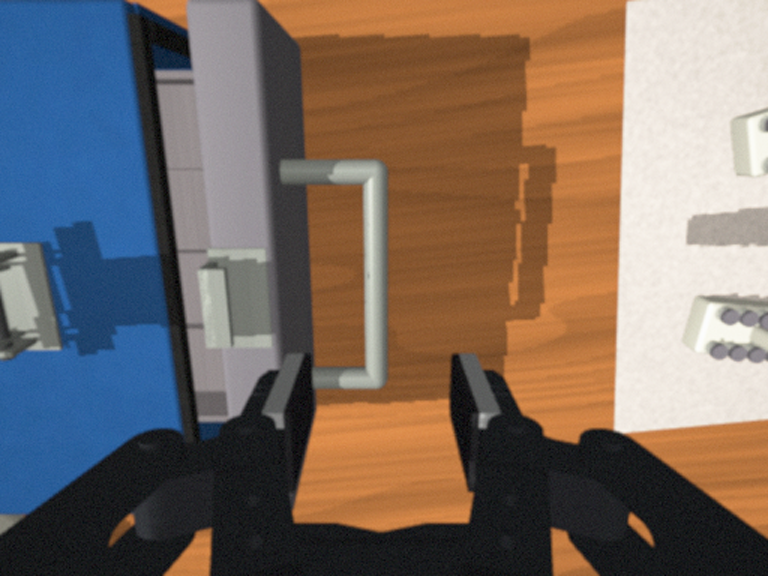

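```bash
python3 - <<'E'
from h import *
W=cam("wrist")
q=lambda u,v,z:np.round(onz(W,u/1.5,v/1.5,z),4)
print(q(375,163,.096),q(375,385,.096), "keeper",q(230,300,.133))
E
python3 -m inch '[0,0,3,0, 0,0,3,0, 0,0,3,0, 0,0,2.8,0, 0,0,0.4,0, 0,0,0,0]'
```

```text
[0.5939 0.0483 0.096 ] [0.4768 0.0617 0.096 ] keeper [0.5448 0.1177 0.133 ]
time: 3.98
eef_pos: [0.535, 0.0541, 0.1003]
orientation: [-3.141, -0.002, -0.109]
wrist_force: [-0.8, 0.1, 0.0]
opening: 0.501
```

Close on the bar.

```bash
python3 -m inch '[0,0,0.5,0, 0,0,0,0, 0,0,0,0, 0,0,0,0, 0,0,0,0]' -1
python3 -m inch '[0,1,0,0,0,1,0,0,0,1,0,0]'
```

```text
time: 4.6
eef_pos: [0.5344, 0.0543, 0.094]
orientation: [-3.141, -0.001, -0.108]
wrist_force: [-0.5, -0.3, 6.2]
opening: 0.12
time: 4.97
eef_pos: [0.5311, 0.0244, 0.094]
orientation: [-3.141, -0.001, -0.108]
wrist_force: [0.7, 1.8, 4.0]
opening: 0.118
```

```bash
python3 -m inch '[0,1.5,0,0,0,1.5,0,0,0,1.5,0,0,0,1.5,0,0,0,1.5,0,0,0,1.5,0,0,0,1,0,0,0,0,0,0]'; python3 -m inch '[0,0.7,0,0,0,0.5,0,0,0,0,0,0]'; python3 -m inch '[0,0.4,0,0,0,0.4,0,0,0,0,0,0]'
```

```text
time: 5.98
eef_pos: [0.5203, -0.0758, 0.094]
orientation: [3.141, -0.001, -0.109]
wrist_force: [-0.7, -2.6, 5.6]
opening: 0.114
time: 6.35
eef_pos: [0.5193, -0.0848, 0.0939]
orientation: [-3.136, -0.001, -0.108]
wrist_force: [3.0, 22.9, 6.9]
opening: 0.114
time: 6.72
eef_pos: [0.5192, -0.0857, 0.0938]
orientation: [-3.122, -0.001, -0.106]
wrist_force: [10.8, 93.3, 11.0]
opening: 0.115
```

At the stop (commanded about 1 cm past it). I'll ease back the command and release.

```bash
python3 -m inch '[0,-0.9,0,0,0,0,0,0]'; python3 -m inch '[0,0,0,0,0,0,0,0]' 0; python3 -m inch '[0,0,-3,0,0,0,-6,0,0,0,-6,0,0,0,-6,0,0,0,-6,0,0,0,0,0]'
python3 - <<'E'
from h import *
delta(.534,.054,.094,-.112)
shot("wrist","w3")
im,_=shot("scene","s3")
E
```

```text
time: 6.98
eef_pos: [0.5194, -0.0847, 0.094]
orientation: [-3.14, -0.001, -0.107]
wrist_force: [1.6, 10.6, 7.2]
opening: 0.115
time: 7.22
eef_pos: [0.5187, -0.0862, 0.0932]
orientation: [3.141, 0.0, -0.108]
wrist_force: [-0.1, -1.6, 0.7]
opening: 0.496
time: 7.98
eef_pos: [0.5194, -0.0863, 0.3683]
orientation: [3.141, -0.007, -0.109]
wrist_force: [0.7, 0.1, -0.2]
opening: 0.5
pos [ 0.5194 -0.0863  0.3683] rpy [ 3.141 -0.007 -0.109] turn 0.003 then tool cm -0.11 -14.10 27.43 F [ 0.7  0.1 -0.2] op 0.500 t 8.0
```

View pics/w3.png

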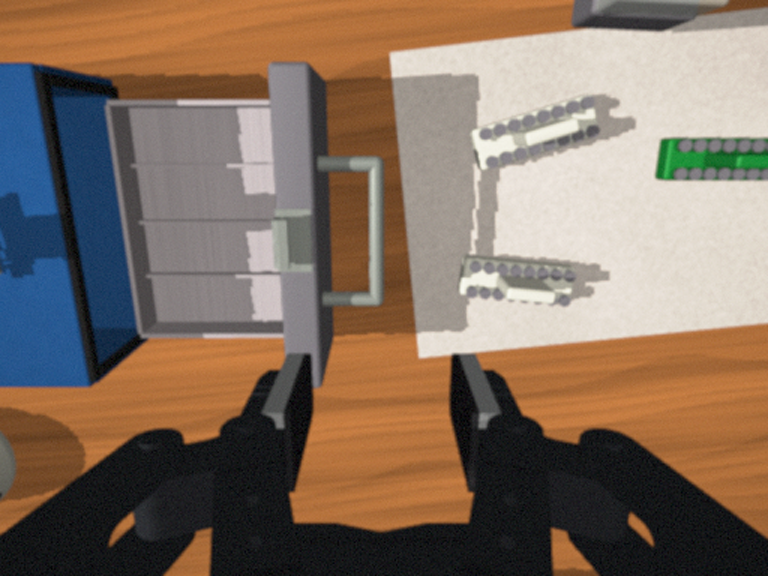

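View pics/s3.png

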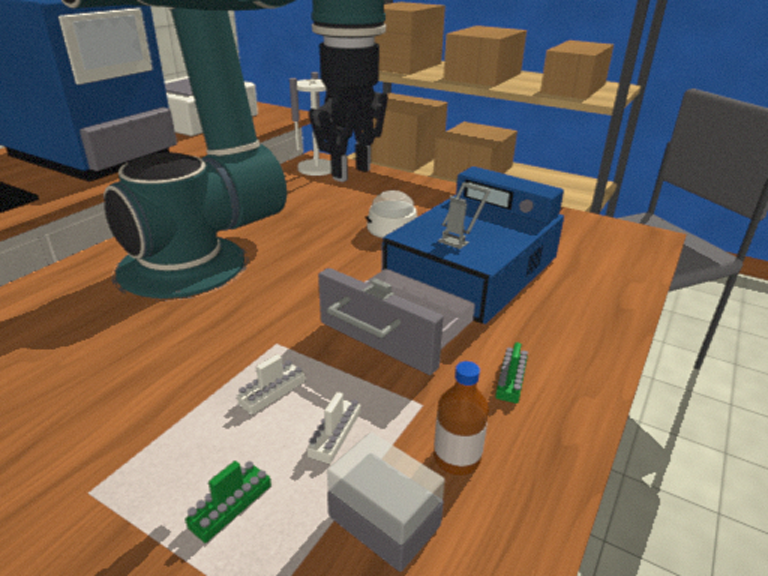

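Drawer is out at its stop (handle (376,230), four lanes visible at u 130–275). Carriers: whites at (520,280) [A] and (540,130) [B] fit the description; green at (710,160) is not meant. Checking lanes and carrier poses.

Run:
```python
from h import *
W=cam("wrist")
q=lambda u,v,z:onz(W,u/1.5,v/1.5,z)
c=np.array([.535,.060]);xh=np.array([.1116,.9938]);yh=np.array([-.9938,.1116])
for i,y in enumerate((-.0765,-.0255,.0255,.0765)):
    w=c+y*yh; print("lane",i,np.round(w,4),"px",np.round(proj(W,[*w,.022])*1.5))
print("part",[np.round(proj(W,[*(c+y*yh+.04*xh),.032])*1.5) for y in (-.051,0,.051)])
for n,a,b,pt in (("A",(475,266),(571,275),(537,292)),("B",(486,134),(588,103),(552,133))):
    a=q(*a,.029);b=q(*b,.029);d=b-a
    print(n,"dir yaw",np.arctan2(d[1],d[0]),"len",np.hypot(*d[:2]),np.round((a+b)/2,4),"plate",np.round(q(*pt,.066),4))
im,_=shot("wrist","w3c",(300,50,420,220),4)
```

```text
lane 0 [0.611  0.0515] px [213. 131.]
lane 1 [0.5603 0.0572] px [218. 189.]
lane 2 [0.5097 0.0628] px [223. 244.]
lane 3 [0.459  0.0685] px [228. 296.]
part [array([166., 161.]), array([173., 219.]), array([179., 273.])]
A dir yaw -1.776870592031557 len 0.091654761871357 [ 0.455  -0.2156  0.029 ] plate [ 0.4452 -0.2173  0.066 ]
B dir yaw -1.3926161875913297 len 0.08960036179341031 [ 0.59   -0.2309  0.029 ] plate [ 0.5778 -0.2319  0.066 ]
```

View pics/w3c.png

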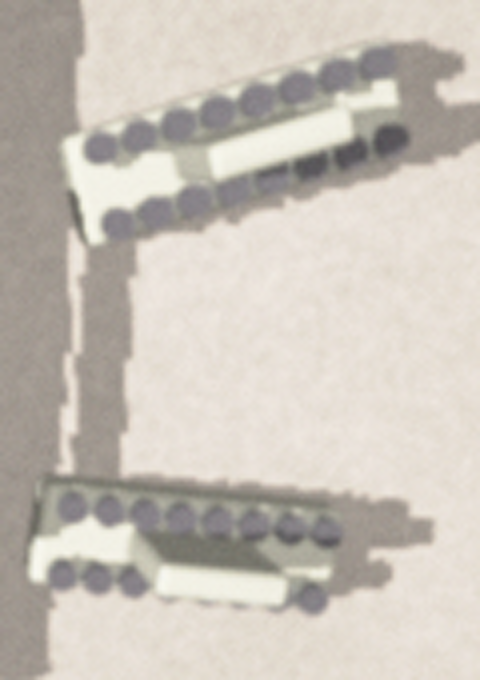

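Run:
```python
from h import *
W=cam("wrist")
print(onz(W,355.5,196.5,.066),onz(W,370.5,85.75,.066))
delta(.447,-.217,.20,1.365)
```

```text
[ 0.44274783 -0.21349701  0.066     ] [ 0.58028897 -0.23433013  0.066     ]
pos [ 0.5187 -0.0861  0.3621] rpy [-3.142e+00  2.000e-03 -1.080e-01] turn -1.473 then tool cm -14.28 -4.34 16.21 F [-0.8 -0.9 -1.1] op 0.501 t 8.1
```

```bash
python3 -m inch '[0,0,0,-0.184,0,0,0,-0.184,0,0,0,-0.184,0,0,0,-0.184,0,0,0,-0.184,0,0,0,-0.184,0,0,0,-0.184,0,0,0,-0.185,-3.5,-1.2,4,0,-3.5,-1.2,4,0,-3.5,-1.2,4,0,-3.5,-1.2,4,0,0,0,0,0,0,0,0,0]' 0
python3 - <<'E'
from h import *
shot("wrist","w4")
delta(.4435,-.2145,.057,1.365)
E
```

```text
time: 9.88
eef_pos: [0.4433, -0.2129, 0.2032]
orientation: [-3.141, -0.0, 1.364]
wrist_force: [0.1, -1.0, 0.8]
opening: 0.5
pos [ 0.4437 -0.2127  0.2039] rpy [ 3.141 -0.     1.365] turn 0.000 then tool cm -0.18 0.02 14.69 F [-0.2  0.4  0.9] op 0.501 t 9.9
```

View pics/w4.png

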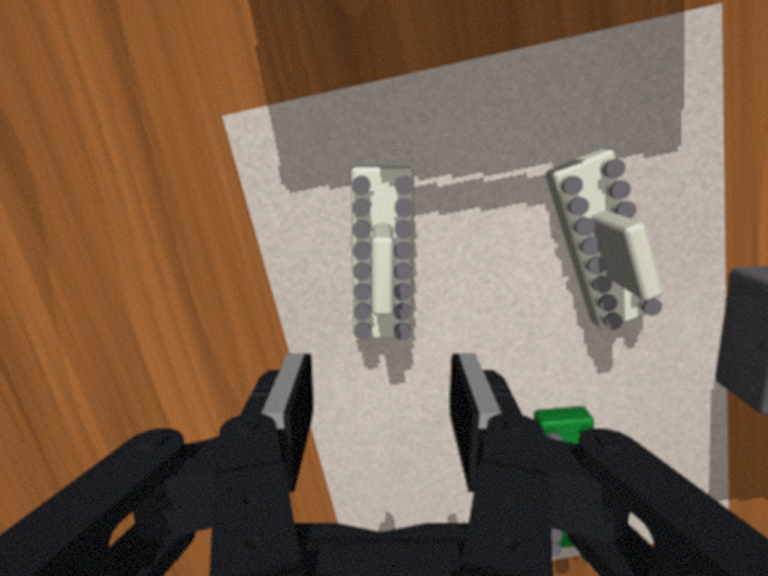

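Carrier A (382,250) is aligned with the jaws and centred between them.

```bash
python3 - <<'E'
from h import *
W=cam("wrist"); print(onz(W,382/1.5,273/1.5,.066), onz(W,382/1.5,252/1.5,.02))
E
python3 -m inch '[0,0,3,0,0,0,3,0,0,0,3,0,0,0,3,0,0,0,2.6,0,0,0,0,0]'
```

```text
[ 0.44481054 -0.21207841  0.066     ] [ 0.44509335 -0.21118606  0.02      ]
time: 10.68
eef_pos: [0.4433, -0.2122, 0.0566]
orientation: [-3.14, -0.001, 1.366]
wrist_force: [-0.6, -0.5, 0.0]
opening: 0.495
```

```bash
python3 -m inch '[0,0,0,0,0,0,0,0,0,0,0,0,0,0,0,0,0,0,0,0]' -1; python3 -m inch '[0,0,-3,0,0,0,-5,0,0,0,-6,0,0,0,0,0]'
python3 - <<'E'
from h import *
shot("wrist","w5")
delta(.611,.0515,.196,1.459)
E
```

```text
time: 11.3
eef_pos: [0.4441, -0.2133, 0.059]
orientation: [3.139, 0.0, 1.365]
wrist_force: [0.1, 2.7, 7.6]
opening: 0.131
time: 11.8
eef_pos: [0.4446, -0.2138, 0.2028]
orientation: [3.134, 0.002, 1.365]
wrist_force: [0.4, 0.5, -4.1]
opening: 0.134
pos [ 0.4438 -0.2134  0.1996] rpy [3.138e+00 1.000e-03 1.365e+00] turn -0.094 then tool cm 28.19 13.66 0.36 F [-0.   0.8 -3.8] op 0.129 t 11.8
```

View pics/w5.png

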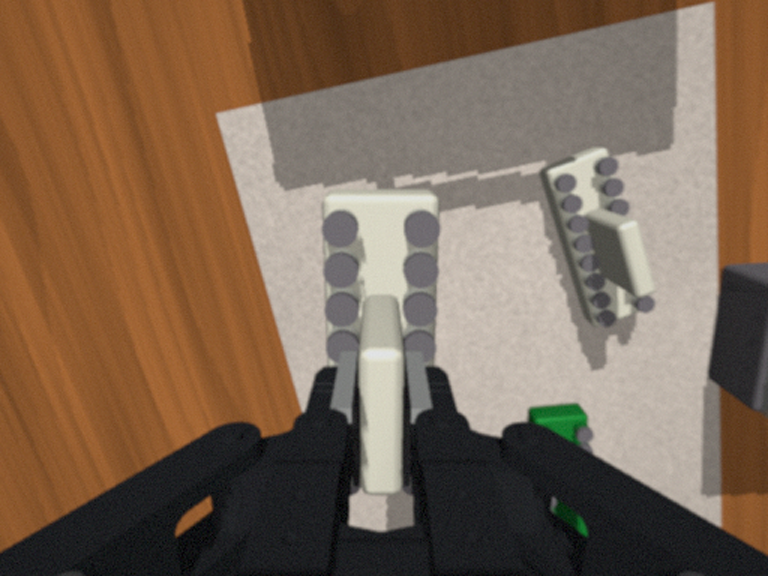

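```bash
python3 -m inch '[0,0,-2,-0.094,3.5,1.7,0,0,3.5,1.7,0,0,3.5,1.7,0,0,3.5,1.7,0,0,3.5,1.7,0,0,3.5,1.7,0,0,3.6,1.7,0,0,3.6,1.7,0,0,0,0,0,0,0,0,0,0]'
python3 - <<'E'
from h import *
shot("wrist","w6")
delta(.611,.0515,.0805,1.459)
E
```

```text
time: 13.22
eef_pos: [0.6094, 0.0517, 0.2158]
orientation: [-3.14, 0.001, 1.459]
wrist_force: [-0.0, -0.7, -2.9]
opening: 0.13
pos [0.6094 0.0514 0.2163] rpy [-3.14   0.     1.459] turn -0.000 then tool cm 0.03 0.16 13.58 F [ 0.9  0.6 -3.3] op 0.128 t 13.3
```

View pics/w6.png

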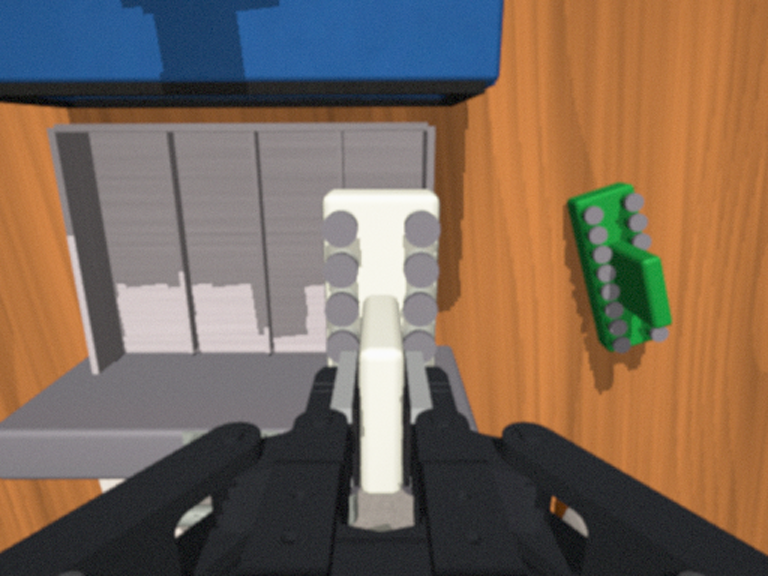

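```bash
python3 -m inch '[0,0.1,3,0,0,0,3,0,0,0,3,0,0,0,2,0,0,0,1,0,0,0,1,0,0,0,0,0]'; python3 -m inch '[0,0,0.4,0,0,0,0,0]'
```

```text
time: 14.15
eef_pos: [0.6108, 0.0517, 0.0871]
orientation: [-3.141, 0.0, 1.459]
wrist_force: [-0.1, 0.6, -2.5]
opening: 0.128
time: 14.4
eef_pos: [0.611, 0.0518, 0.0835]
orientation: [3.141, -0.0, 1.459]
wrist_force: [0.4, 0.6, -2.8]
opening: 0.131
```

```bash
python3 -m inch '[0,0,0.2,0,0,0,0,0]';python3 -m inch '[0,0,0.2,0,0,0,0,0]'
```

```text
time: 14.65
eef_pos: [0.6109, 0.0518, 0.0813]
orientation: [-3.142, -0.0, 1.459]
wrist_force: [0.4, 0.1, -4.2]
opening: 0.132
time: 14.9
eef_pos: [0.6111, 0.0518, 0.081]
orientation: [3.141, -0.0, 1.459]
wrist_force: [-7.6, -0.1, 13.5]
opening: 0.128
```

Seated (upward force). Release and rise.

```bash
python3 -m inch '[0,0,0,0,0,0,0,0,0,0,0,0]' -0.35; python3 -m inch '[0,0,-3,0,0,0,-5,0,0,0,-5,0,0,0,0,0]'
python3 - <<'E'
from h import *
shot("wrist","w7")
delta(.580,-.234,.213,1.749)
E
```

```text
time: 15.28
eef_pos: [0.6109, 0.0518, 0.0792]
orientation: [-3.142, 0.0, 1.459]
wrist_force: [1.0, -0.2, -0.6]
opening: 0.321
time: 15.78
eef_pos: [0.6122, 0.0518, 0.2139]
orientation: [3.135, -0.001, 1.459]
wrist_force: [-0.3, -0.1, -0.4]
opening: 0.325
pos [0.6115 0.0518 0.2111] rpy [ 3.138 -0.     1.459] turn -0.290 then tool cm -27.57 -8.17 -0.19 F [-0.3 -0.3 -1.3] op 0.329 t 15.8
```

View pics/w7.png

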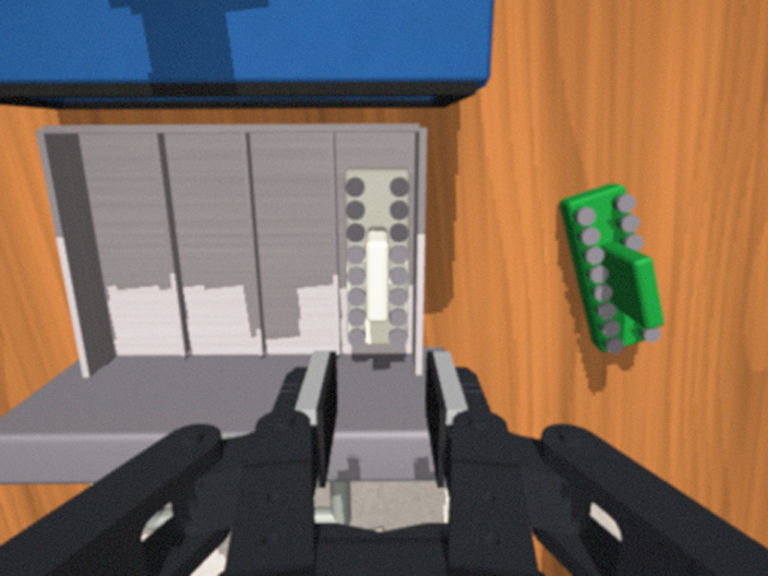

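Carrier A lies flat in lane 0 (378,255). Next, carrier B.

```bash
python3 -m inch '[0,0,0,-0.145,0,0,0,-0.145,-3.5,-1,0,0,-3.5,-1,0,0,-3.5,-1,0,0,-3.5,-1,0,0,-3.5,-1,0,0,-3.5,-1,0,0,-3.5,-1,0,0,-3.1,-1.1,0,0,0,0,0,0,0,0,0,0]' 0
python3 - <<'E'
from h import *
im,W=shot("wrist","w8")
delta(.580,-.234,.057,1.749)
E
```

```text
time: 17.32
eef_pos: [0.5799, -0.2337, 0.2082]
orientation: [-3.141, -0.001, 1.749]
wrist_force: [-0.1, 0.9, 0.8]
opening: 0.499
pos [ 0.58   -0.2334  0.2085] rpy [-3.141e+00 -1.000e-03  1.749e+00] turn 0.000 then tool cm -0.05 -0.01 15.15 F [ 0.3 -0.3  0.2] op 0.501 t 17.4
```

View pics/w8.png

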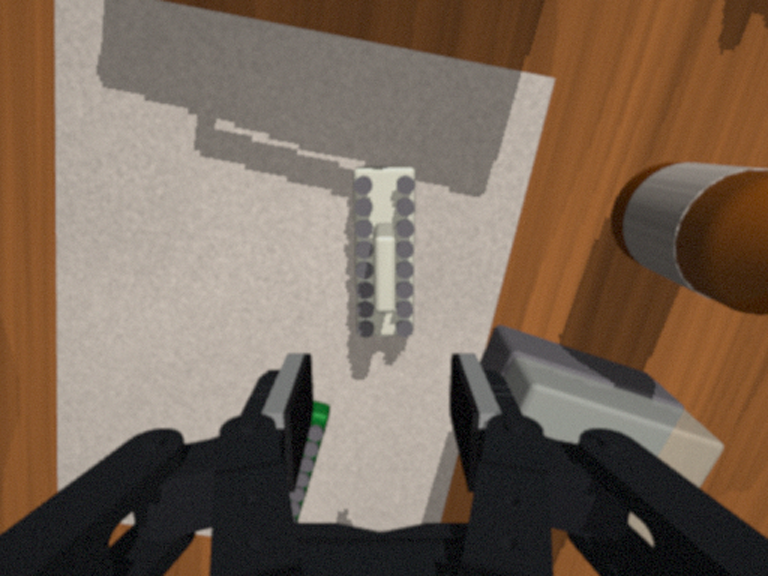

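Run:
```python
from h import *
W=cam("wrist"); s=env.observe()
for u,v,z in ((385,272,.066),(497,330,.09),(540,350,.09),(385,250,.029)):
    p=onz(W,u/1.5,v/1.5,z); d=p[:2]-s["eef_pos"][:2]; a=s["orientation"][2]
    print(np.round(p,4),"tool cm",np.round(100*np.array([d@[np.cos(a),np.sin(a)],d@[np.sin(a),-np.cos(a)]]),2))
```

```text
[ 0.5819 -0.2328  0.066 ] tool cm [0.02 0.2 ]
[ 0.6428 -0.2466  0.09  ] tool cm [-2.41  5.94]
[ 0.6675 -0.2535  0.09  ] tool cm [-3.53  8.25]
[ 0.5815 -0.2289  0.029 ] tool cm [0.42 0.22]
```

```bash
python3 -m inch '[0,0.2,0,0,0,0,3,0,0,0,3,0,0,0,3,0,0,0,3,0,0,0,3,0,0,0,0,0]' -0.35; python3 -m inch '[0,0,0,0,0,0,0,0,0,0,0,0,0,0,0,0]' -1; python3 -m inch '[0,0,-3,0,0,0,-5,0,0,0,-6,0,0,0,-2,0,0,0,0,0]'
python3 - <<'E'
from h import *
shot("wrist","w9")
delta(.5097,.0628,.218,1.459)
E
```

```text
time: 18.25
eef_pos: [0.5812, -0.2328, 0.0572]
orientation: [-3.138, -0.002, 1.75]
wrist_force: [0.3, -0.2, 0.3]
opening: 0.323
time: 18.75
eef_pos: [0.5824, -0.234, 0.0605]
orientation: [3.14, 0.001, 1.749]
wrist_force: [-1.2, 1.4, 6.2]
opening: 0.131
time: 19.38
eef_pos: [0.5823, -0.234, 0.2203]
orientation: [3.14, 0.001, 1.749]
wrist_force: [0.5, 0.1, -2.2]
opening: 0.127
pos [ 0.5818 -0.2338  0.2183] rpy [-3.141 -0.     1.749] turn 0.290 then tool cm 28.67 -10.48 0.03 F [ 0.2 -0.6 -2.4] op 0.131 t 19.4
```

View pics/w9.png

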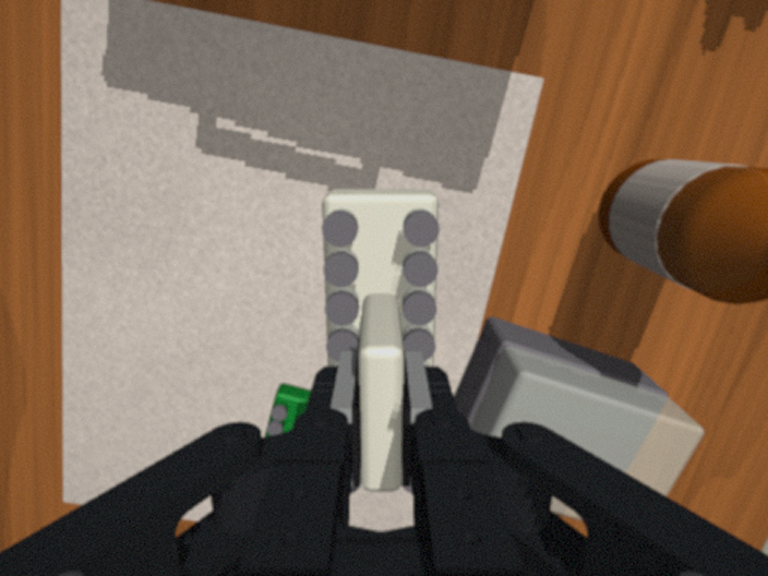

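```bash
python3 -m inch '[0,0,-0.5,0.145,0,0,0,0.145,3.5,-1.3,0,0,3.5,-1.3,0,0,3.5,-1.3,0,0,3.6,-1.3,0,0,3.6,-1.3,0,0,3.6,-1.3,0,0,3.6,-1.3,0,0,3.6,-1.3,0,0,0,0,0,0,0,0,0,0]'
python3 - <<'E'
from h import *
shot("wrist","w10")
delta(.5097,.0628,.0825,1.459)
E
```

```text
time: 20.92
eef_pos: [0.5102, 0.0608, 0.2226]
orientation: [-3.139, 0.001, 1.459]
wrist_force: [-0.2, -0.9, -1.1]
opening: 0.129
pos [0.5104 0.0604 0.223 ] rpy [-3.140e+00  1.000e-03  1.458e+00] turn -0.001 then tool cm 0.23 -0.09 14.05 F [ 0.  -0.4 -2.7] op 0.129 t 21.0
```

View pics/w10.png

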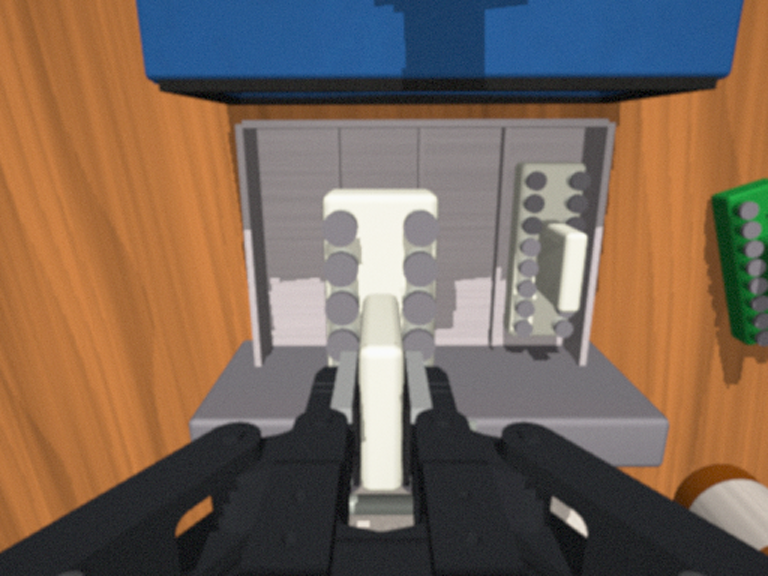

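```bash
python3 -m inch '[0.2,-0.1,3,0,0,0,3,0,0,0,3,0,0,0,2,0,0,0,1.5,0,0,0,1,0,0,0,0,0]'; python3 -m inch '[0,0,0.4,0,0,0,0,0]';python3 -m inch '[0,0,0.2,0,0,0,0,0]'
```

```text
time: 21.85
eef_pos: [0.5097, 0.063, 0.089]
orientation: [-3.141, 0.0, 1.459]
wrist_force: [-1.1, 1.2, -2.8]
opening: 0.127
time: 22.1
eef_pos: [0.5099, 0.0631, 0.0855]
orientation: [3.141, -0.0, 1.459]
wrist_force: [0.1, 0.1, -1.7]
opening: 0.125
time: 22.35
eef_pos: [0.5097, 0.0631, 0.0833]
orientation: [3.142, 0.0, 1.459]
wrist_force: [0.6, -1.3, -2.0]
opening: 0.129
```

```bash
python3 -m inch '[0,0,0.15,0,0,0,0,0]'; python3 -m inch '[0,0,0.15,0,0,0,0,0]'
```

```text
time: 22.6
eef_pos: [0.51, 0.0631, 0.0825]
orientation: [3.141, -0.0, 1.459]
wrist_force: [-3.7, 0.4, 4.7]
opening: 0.129
time: 22.85
eef_pos: [0.5101, 0.0632, 0.0824]
orientation: [3.141, -0.0, 1.459]
wrist_force: [-12.8, 0.5, 22.7]
opening: 0.129
```

```bash
python3 -m inch '[0,0,-0.1,0,0,0,0,0,0,0,0,0]' -0.35; python3 -m inch '[0,0,-3,0,0,0,-5,0,0,0,-6,0,0,0,-6,0,0,0,-6,0,0,0,0,0]'
python3 - <<'E'
from h import *
shot("wrist","w11")
shot("side","sd11")
shot("scene","sc11")
delta(.519,-.0862,.2,-.112)
E
```

```text
time: 23.22
eef_pos: [0.5097, 0.0631, 0.0811]
orientation: [-3.141, 0.0, 1.459]
wrist_force: [0.3, 0.5, 0.8]
opening: 0.321
time: 23.98
eef_pos: [0.5105, 0.0631, 0.3463]
orientation: [3.135, -0.001, 1.459]
wrist_force: [0.1, -0.2, -0.5]
opening: 0.323
pos [0.5096 0.0631 0.3401] rpy [-3.14   0.     1.459] turn 1.571 then tool cm 2.60 14.73 14.01 F [ 0.1  0.2 -0.1] op 0.325 t 24.1
```

View pics/w11.png

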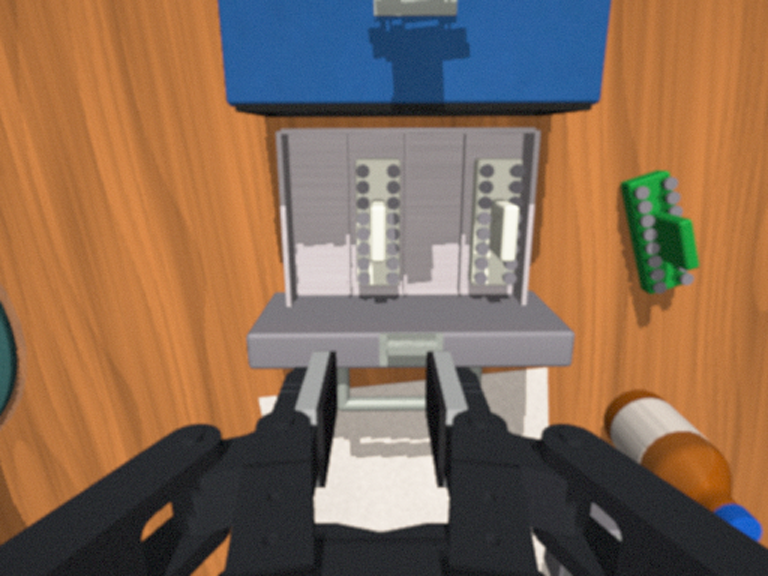

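View pics/sc11.png

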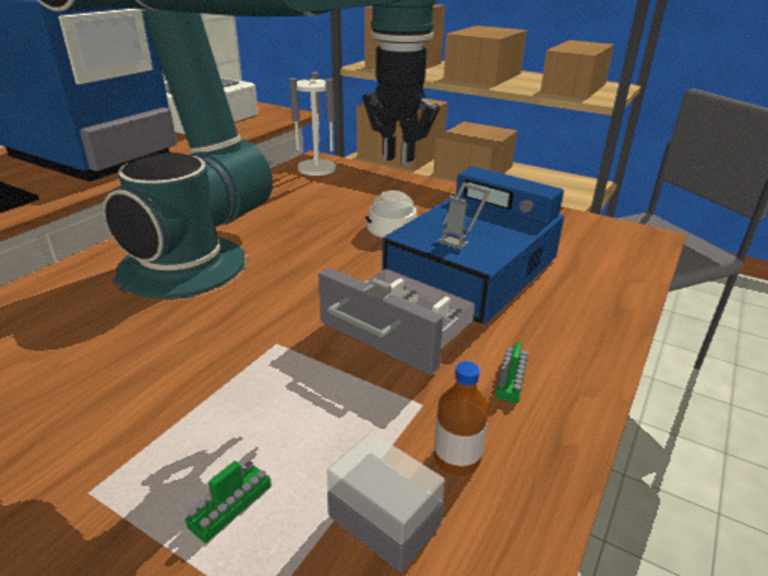

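View pics/sd11.png

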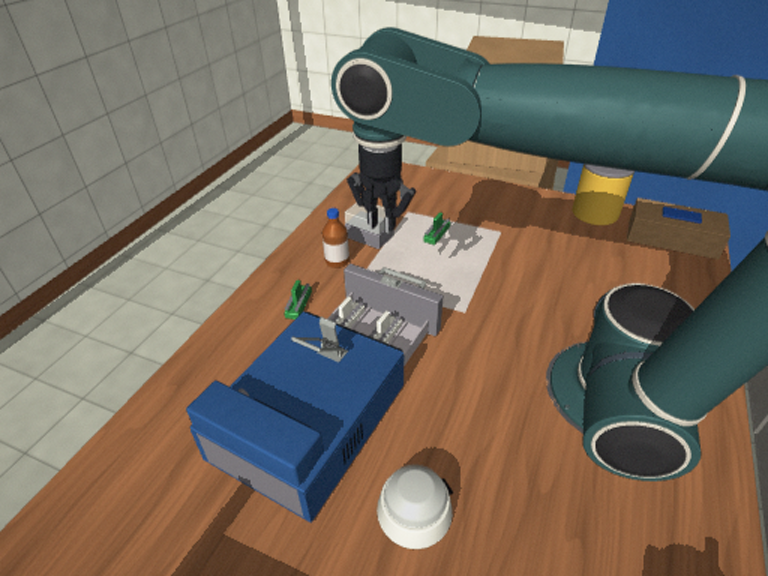

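Both carriers are flat in lanes 0 and 2 (w11: (378,220) and (500,220)), and no other white carriers remain in any view. I'll push the drawer home with closed fingers on the front of the bar.

```bash
python3 -m inch '[-4,0,0,0,-5,0,0,0,-5,0,0,0,-5,-0.2,0,0,0,0,4,0,0,0,5,0,0,0,5,0,0,0,5,0,0,0,4,0,0,0,0,0]' -1
python3 - <<'E'
from h import *
delta(.5143,-.128,.097,1.459)
shot("wrist","w12")
E
```

```text
time: 25.38
eef_pos: [0.4844, -0.1248, 0.1074]
orientation: [-3.135, -0.001, 1.459]
wrist_force: [-0.5, 0.3, 0.6]
opening: -0.004
pos [ 0.4844 -0.1248  0.1074] rpy [-3.135e+00 -1.000e-03  1.459e+00] turn -0.000 then tool cm 0.02 3.00 1.04 F [-0.5  0.3  0.6] op -0.004 t 25.4
```

View pics/w12.png

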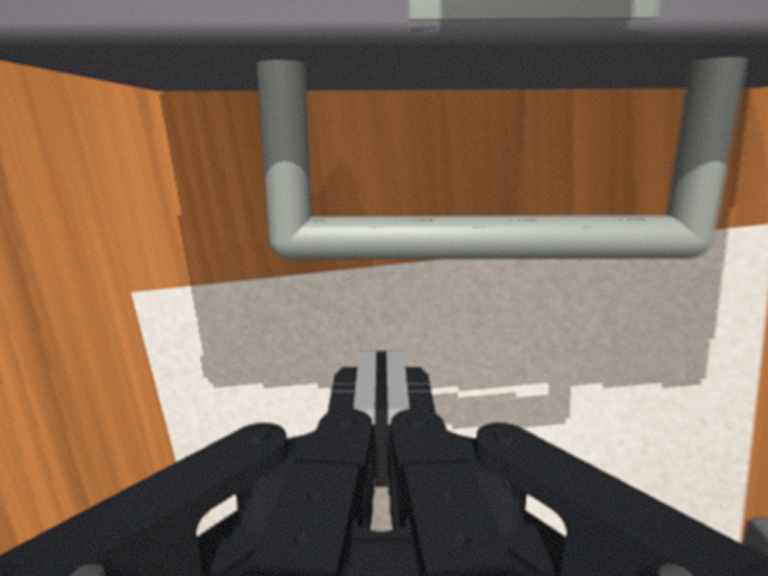

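```bash
python3 -m inch '[0,1.5,0.5,0,0,1.5,0.5,0,1,0,0,0,0.8,0,0,0,0.5,0,0,0,0.7,0,0,0,1,0,0,0,1,0,0,0,1.2,0,0,0,1.2,0,0,0,1.2,0,0,0,1.2,0,0,0,1.2,0,0,0,1.2,0,0,0,1.2,0,0,0,1.2,0,0,0,1,0,0,0,0,0,0,0]'
python3 - <<'E'
from h import *
delta(.5349,.0559,.097,1.459)
E
```

```text
time: 27.68
eef_pos: [0.5339, 0.027, 0.1013]
orientation: [3.141, -0.0, 1.46]
wrist_force: [1.2, 0.1, -0.7]
opening: 0.003
pos [0.5339 0.027  0.1013] rpy [ 3.141 -0.     1.46 ] turn 0.001 then tool cm 2.89 -0.23 0.43 F [ 1.2  0.1 -0.7] op 0.003 t 27.7
```

```bash
python3 -m inch '[0.8,0,0.3,0,0.8,0,0,0,0.7,0,0,0,0.3,0,0,0,0,0,0,0]'; python3 -m inch '[0.3,0,0,0,0,0,0,0]'
```

```text
time: 28.3
eef_pos: [0.5367, 0.0524, 0.0983]
orientation: [-3.141, -0.0, 1.459]
wrist_force: [-0.0, -0.3, 0.6]
opening: 0.001
time: 28.55
eef_pos: [0.537, 0.0552, 0.0984]
orientation: [3.142, -0.0, 1.459]
wrist_force: [0.5, -0.3, 0.1]
opening: -0.005
```

Run:
```python
from h import *
shot("side","sd13",(180,180,300,280),6)
```

```text
(no output)
```

View pics/sd13.png

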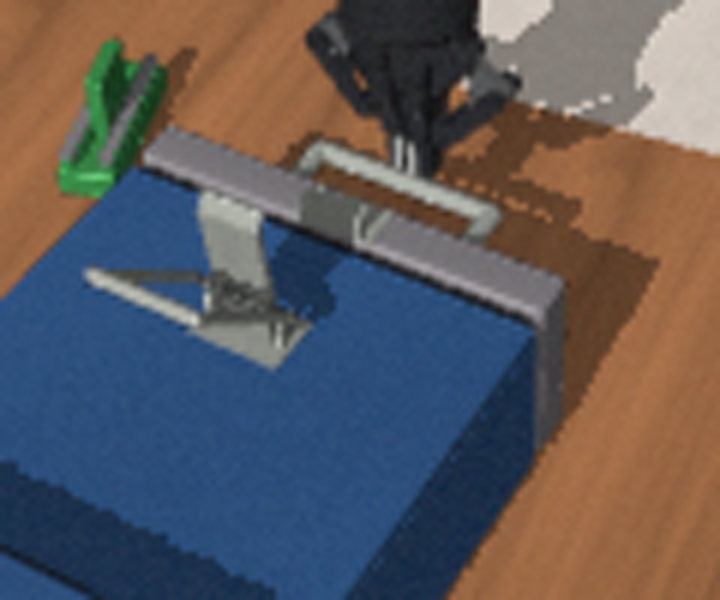

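```bash
python3 -m inch '[0.3,0,0,0,0,0,0,0]'; python3 -m inch '[0.3,0,0,0,0,0,0,0]'
```

```text
time: 28.85
eef_pos: [0.5374, 0.0579, 0.0983]
orientation: [3.142, 0.0, 1.459]
wrist_force: [-0.5, -3.8, 0.8]
opening: 0.001
time: 29.1
eef_pos: [0.5376, 0.0594, 0.0983]
orientation: [-3.141, 0.004, 1.458]
wrist_force: [-3.6, -18.4, 3.4]
opening: 0.003
```

Gasket contact is felt (18 N). Back off, rise and look at the latch.

```bash
python3 -m inch '[-1.5,0,0,0,-1.5,0,0,0,0,0,-5,0,0,0,-6,0,0,0,-6,0,0,0,-6,0,5,0,0,0,5,0,0,0,5,0,0,0,0,0,0,0,0,0,0,0]'
python3 - <<'E'
from h import *
s=env.observe(); delta(.55,.25,.3,1.459)
shot("wrist","w14"); shot("scene","sc14",(226,90,386,220),5)
E
```

```text
time: 30.48
eef_pos: [0.5511, 0.1796, 0.3282]
orientation: [-3.141, 0.0, 1.459]
wrist_force: [0.3, 0.6, -0.2]
opening: -0.002
pos [0.5511 0.1796 0.3282] rpy [-3.141  0.     1.459] turn 0.000 then tool cm 6.98 -0.90 2.82 F [ 0.3  0.6 -0.2] op -0.002 t 30.5
```

View pics/w14.png

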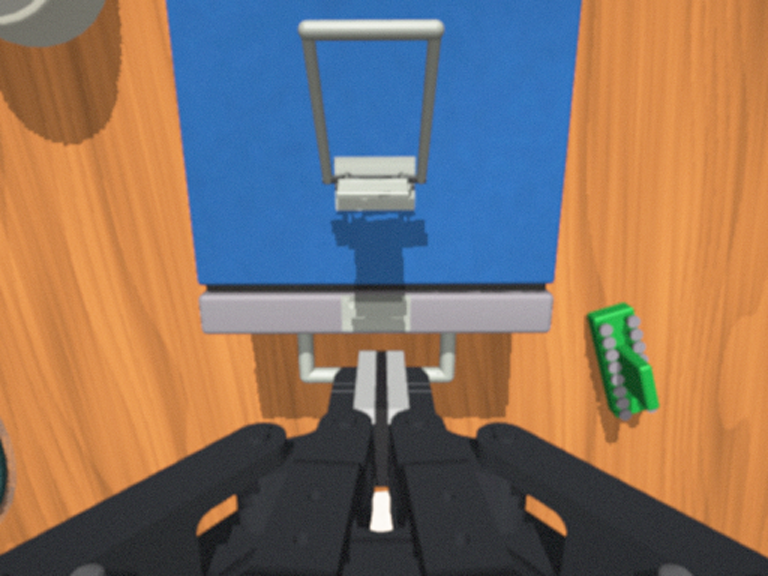

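View pics/sc14.png

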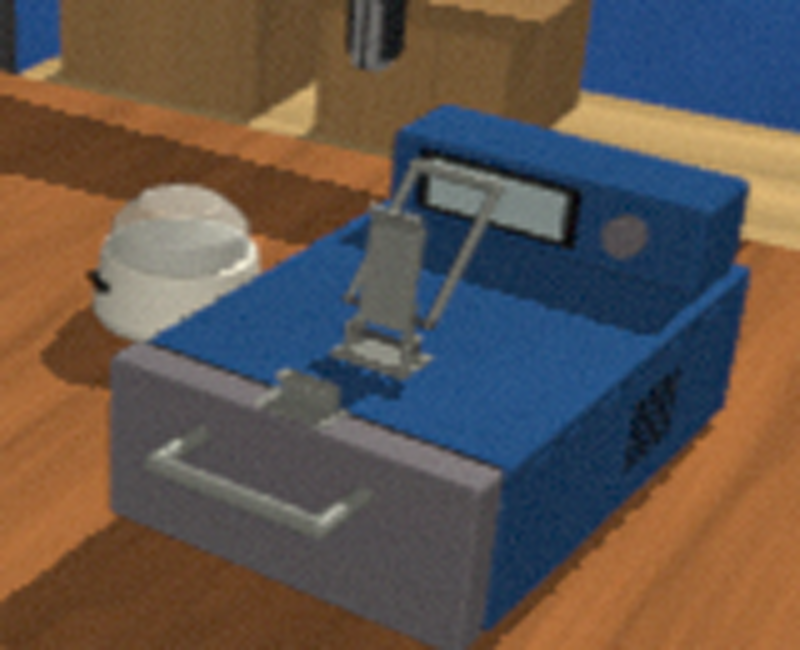

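Run:
```python
from h import *
W=cam("wrist"); s=env.observe()
cf=np.array([.5448,.1512]);xh=np.array([.1116,.9938]);yh=np.array([-.9938,.1116])
def q(l,u,v,z):
    p=onz(W,u/1.5,v/1.5,z); d=p[:2]-cf; print(l,np.round(p,4),"inc rel cabfront x %.4f y %.4f"%(d@xh,d@yh))
q("cabfront L",200,283,.115);q("cabfront R",553,282,.115)
q("drfront L",203,331,.118);q("R",549,331,.118)
q("keeper lip top", 376,305,.133)
q("plate front",375,211,.117)
q("lever tip far",375,157,.197);q("lever tip",375,178,.197)
q("bail bar",370,29,.205)
q("bar top",375,376,.096)
S=cam("scene")
sc=lambda x,y:(226+x/5,90+y/5)
for l,a,b in (("tip",sc(398,212),(375,167)),("bar",sc(457,172),(370,29))):
    p=tri([ray(S,*a),ray(W,b[0]/1.5,b[1]/1.5)]);d=p[:2]-cf;print(l,p,d@xh,d@yh)
```

```text
cabfront L [0.4228 0.1665 0.115 ] inc rel cabfront x 0.0016 y 0.1229
cabfront R [0.6675 0.1392 0.115 ] inc rel cabfront x 0.0018 y -0.1233
drfront L [0.4184 0.132  0.118 ] inc rel cabfront x -0.0332 y 0.1234
R [0.6631 0.104  0.118 ] inc rel cabfront x -0.0337 y -0.1229
keeper lip top [0.5439 0.1425 0.133 ] inc rel cabfront x -0.0087 y -0.0000
plate front [0.5501 0.2027 0.117 ] inc rel cabfront x 0.0518 y 0.0005
lever tip far [0.5555 0.2405 0.197 ] inc rel cabfront x 0.0900 y -0.0007
lever tip [0.5543 0.2305 0.197 ] inc rel cabfront x 0.0799 y -0.0006
bail bar [0.5599 0.2957 0.205 ] inc rel cabfront x 0.1453 y 0.0011
bar top [0.5344 0.0718 0.096 ] inc rel cabfront x -0.0801 y 0.0015
tip [0.55338196 0.23538119 0.20105282] 0.08461701681019443 0.0008658654985494477
bar [0.56087543 0.29565877 0.20734449] 0.14535713865155275 0.0001458394728476082
```

```bash
cat >> h.py <<'E'
cf=np.array([.5448,.1512]);xh=np.array([.1116,.9938]);yh=np.array([-.9938,.1116])
def inc(s,z,y=0):
    w=cf+s*xh+y*yh; p=env.observe()["eef_pos"]; d=p[:2]-cf
    print("now s %.4f y %.4f tcpz %.4f"%(d@xh,d@yh,p[2])); delta(w[0],w[1],z,1.459)
E
python3 -c "
from h import *
inc(.110,.205)"
```

```text
now s 0.0285 y -0.0032 tcpz 0.3284
pos [0.5512 0.1791 0.3284] rpy [ 3.141 -0.     1.458] turn -0.001 then tool cm 8.16 -0.32 12.34 F [ 0.  -0.7  0.5] op 0.000 t 30.6
```

```bash
python3 -m inch '[4,-0.2,0,0,4.2,-0.1,0,0,0,0,3,0,0,0,3,0,0,0,3,0,0,0,0,0]'
python3 - <<'E'
from h import *
inc(.110,.205)
shot("scene","sc15",(226,90,386,220),5);shot("side","sd15",(160,180,280,280),6)
E
```

```text
time: 31.32
eef_pos: [0.5569, 0.2607, 0.2364]
orientation: [-3.139, 0.002, 1.458]
wrist_force: [0.6, 0.1, 0.1]
opening: -0.001
now s 0.1102 y 0.0002 tcpz 0.2364
pos [0.5569 0.2607 0.2364] rpy [-3.139e+00  2.000e-03  1.458e+00] turn -0.001 then tool cm -0.02 0.02 3.14 F [0.6 0.1 0.1] op -0.001 t 31.3
```

View pics/sc15.png

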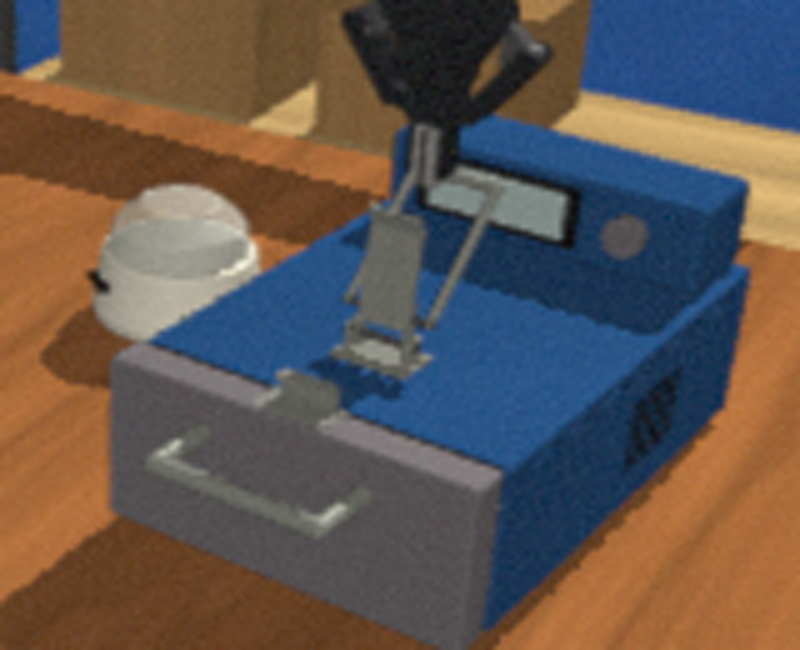

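View pics/sd15.png

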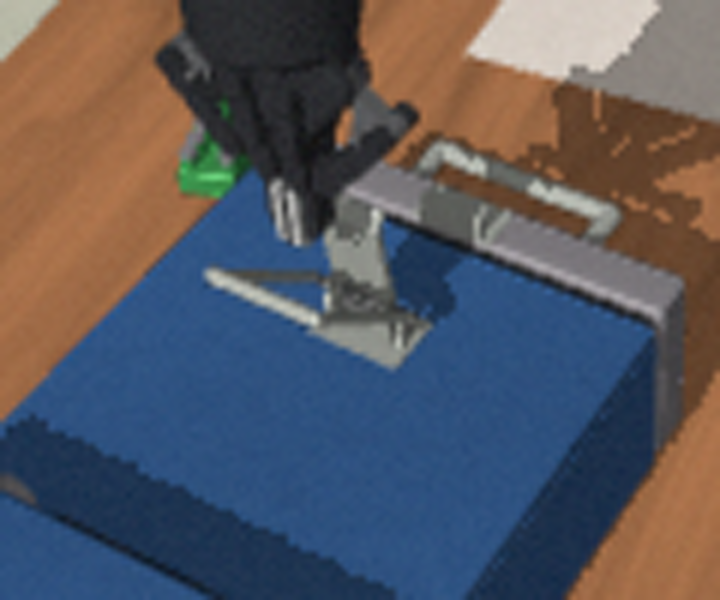

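```bash
python3 -m inch '[0,0,1.5,0,0,0,1.5,0,-0.8,0,0,0,-0.6,0,0,0,-0.6,0,0,0,-0.6,0,0,0,-0.6,0,0,0,0,0,0,0]'; python3 -c "
from h import *
inc(.062,.205)"
```

```text
time: 32.42
eef_pos: [0.5537, 0.2297, 0.2084]
orientation: [3.142, 0.0, 1.458]
wrist_force: [-0.4, -0.4, -1.1]
opening: -0.002
now s 0.0790 y -0.0001 tcpz 0.2084
pos [0.5537 0.2297 0.2084] rpy [3.142 0.    1.458] turn -0.001 then tool cm -1.70 -0.01 0.34 F [-0.4 -0.4 -1.1] op -0.002 t 32.4
```

```bash
python3 -m inch '[-0.5,0,0,0,-0.5,0,0,0,-0.4,0,0,0,0,0,0,0]'; python3 -m inch '[-0.3,0,0,0,0,0,0,0]';  python3 -m inch '[-0.2,0,0,0,0,0,0,0]'
```

```text
time: 32.92
eef_pos: [0.5521, 0.2159, 0.2083]
orientation: [-3.142, 0.0, 1.458]
wrist_force: [1.1, -0.7, -0.0]
opening: -0.005
time: 33.17
eef_pos: [0.5518, 0.2132, 0.2083]
orientation: [3.142, 0.0, 1.459]
wrist_force: [0.2, 0.2, -0.5]
opening: -0.003
time: 33.42
eef_pos: [0.5515, 0.2113, 0.2083]
orientation: [-3.141, 0.0, 1.459]
wrist_force: [-0.0, 1.0, 0.2]
opening: 0.003
```

Run:
```python
from h import *
inc(.062,.205)
shot("scene","sc16",(226,90,386,220),5);shot("side","sd16",(160,180,280,280),6)
```

```text
now s 0.0604 y -0.0000 tcpz 0.2083
pos [0.5515 0.2113 0.2083] rpy [-3.141  0.     1.459] turn -0.000 then tool cm 0.16 -0.00 0.33 F [-0.   1.   0.2] op 0.003 t 33.4
```

View pics/sc16.png

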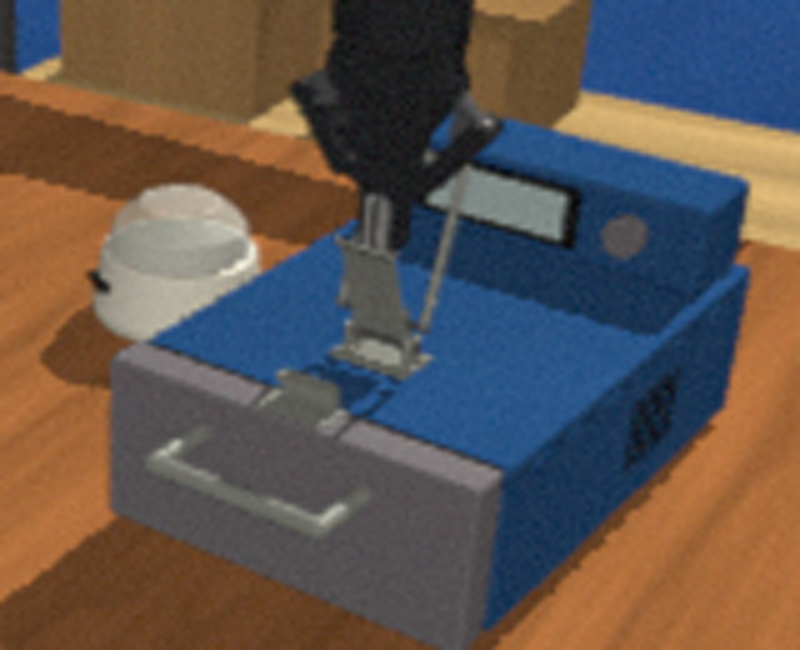

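View pics/sd16.png

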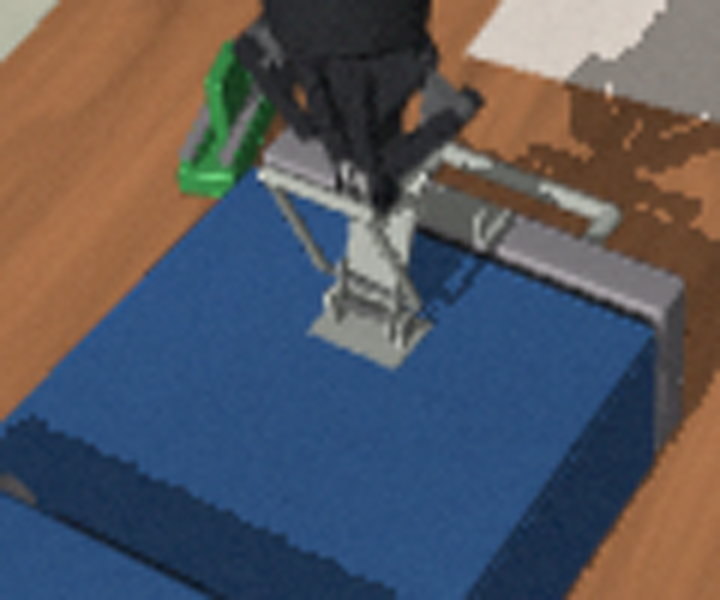

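```bash
python3 -m inch '[-0.3,0,0,0,0,0,0,0]'; python3 -m inch '[-0.3,0,0,0,0,0,0,0]'
```

```text
time: 33.78
eef_pos: [0.5513, 0.2095, 0.2083]
orientation: [3.141, -0.003, 1.459]
wrist_force: [2.9, 13.2, -2.5]
opening: -0.002
time: 34.02
eef_pos: [0.5511, 0.2087, 0.2083]
orientation: [3.141, -0.008, 1.461]
wrist_force: [7.3, 34.2, -7.3]
opening: 0.003
```

```bash
python3 -m inch '[0.8,0,0,0,0,0,-2,0,0,0,-3,0,0,0,-3,0,0,0,0,0]'
python3 - <<'E'
from h import *
inc(.130,.288)
im,W=shot("wrist","w17")
shot("scene","sc17",(226,90,386,220),5)
E
```

```text
time: 34.65
eef_pos: [0.5524, 0.213, 0.2925]
orientation: [3.137, -0.002, 1.458]
wrist_force: [0.1, -0.1, -0.2]
opening: -0.001
now s 0.0623 y -0.0007 tcpz 0.2925
pos [0.5524 0.213  0.2925] rpy [ 3.137e+00 -2.000e-03  1.458e+00] turn -0.001 then tool cm 6.77 -0.07 0.45 F [ 0.1 -0.1 -0.2] op -0.001 t 34.6
```

View pics/w17.png

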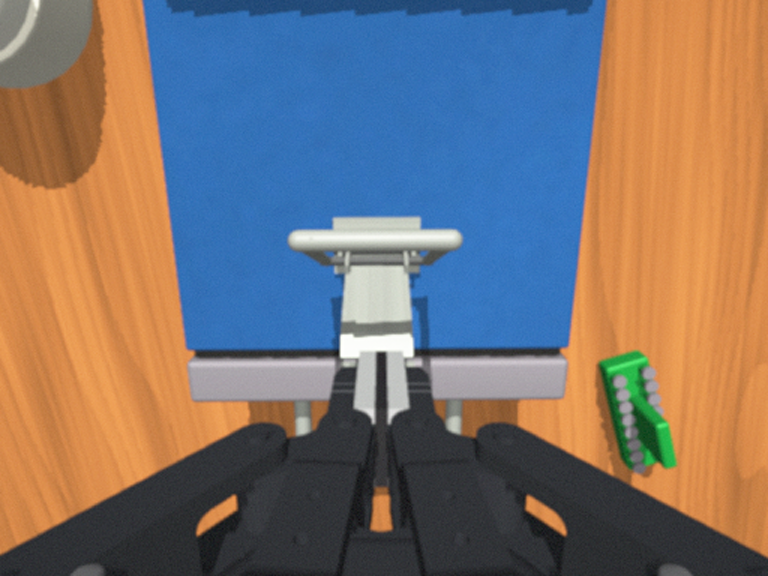

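View pics/sc17.png

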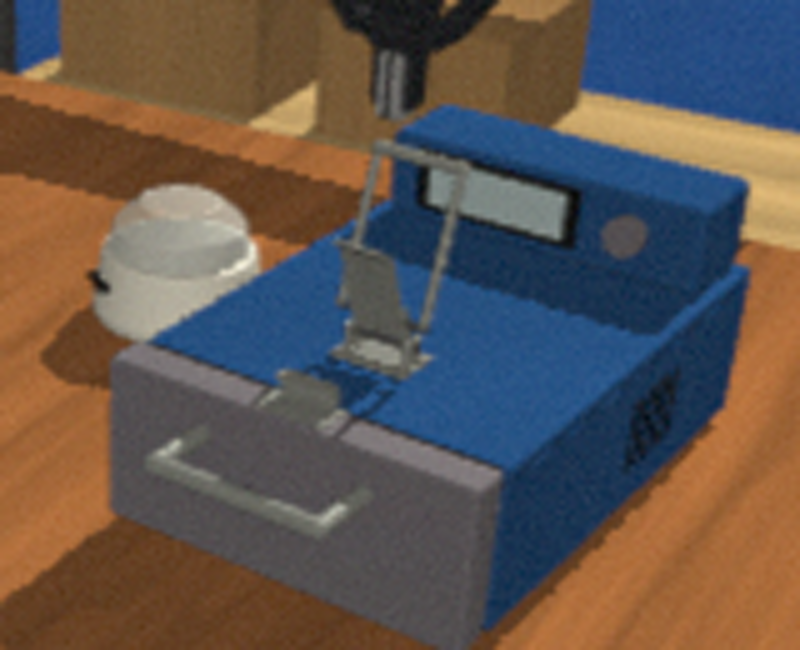

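```bash
python3 - <<'E'
from h import *
W=cam("wrist");S=cam("scene")
for l,a,b in (("bar",(226+422/5,90+157/5),(375,240)),("levertip",(226+363/5,90+246/5),(377,340))):
    p=tri([ray(S,*a),ray(W,b[0]/1.5,b[1]/1.5)]);d=p[:2]-cf;print(l,np.round(p,4),"s",d@xh,d@yh)
p=onz(W,250,160,.233);print((p[:2]-cf)@xh)
E
python3 -m inch '[3.4,0,0,0,3.4,0,0,0,0,0,2.5,0,0,0,2.3,0,0,0,0,0]'; python3 -c "
from h import *
inc(.07,.243)"
```

```text
bar [0.5557 0.249  0.2314] s 0.0983696986306124 0.00010109361061887238
levertip [0.5487 0.1939 0.1944] s 0.042867324671561485 0.0009062690379195133
0.09789431656444819
time: 35.38
eef_pos: [0.5587, 0.2802, 0.2377]
orientation: [-3.138, 0.002, 1.458]
wrist_force: [-0.0, -0.6, 0.9]
opening: -0.006
now s 0.1298 y 0.0006 tcpz 0.2377
pos [0.5587 0.2802 0.2377] rpy [-3.138e+00  2.000e-03  1.458e+00] turn -0.001 then tool cm -5.98 0.06 -0.53 F [-0.  -0.6  0.9] op -0.006 t 35.4
```

Geometry matches the model (lever ≈1.95). Push the bail over.

```bash
python3 -m inch '[-1,0,-0.4,0,-0.8,0,0,0,-0.8,0,0,0,-0.8,0,0,0,-0.8,0,0,0,-0.8,0,0,0,-0.8,0,0,0,-0.5,0,0,0,0,0,0,0]'
python3 - <<'E'
from h import *
inc(.07,.243)
shot("scene","sc18",(226,90,386,220),5)
E
```

```text
time: 36.5
eef_pos: [0.5524, 0.218, 0.2444]
orientation: [3.141, -0.0, 1.458]
wrist_force: [0.8, -0.4, -0.2]
opening: -0.002
now s 0.0673 y -0.0001 tcpz 0.2444
pos [0.5524 0.218  0.2444] rpy [ 3.141 -0.     1.458] turn -0.001 then tool cm 0.28 -0.01 0.14 F [ 0.8 -0.4 -0.2] op -0.002 t 36.5
```

View pics/sc18.png

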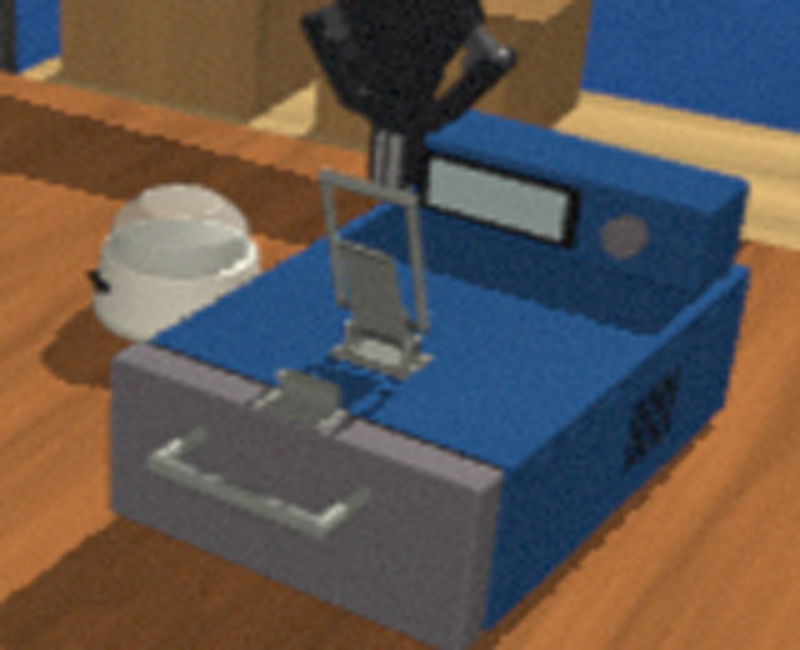

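```bash
python3 -m inch '[-0.5,0,0,0,0.5,0,0,0,0,0,-2,0,0,0,-2,0,0,0,0,0,0,0,0,0,0,0,0,0,0,0,0,0,0,0,0,0]'
python3 - <<'E'
from h import *
shot("scene","sc19",(226,90,386,220),5)
shot("wrist","w19")
inc(.03,.243)
E
```

```text
time: 37.67
eef_pos: [0.5523, 0.2183, 0.2841]
orientation: [-3.141, 0.0, 1.459]
wrist_force: [-0.3, -0.1, 0.1]
opening: -0.001
now s 0.0675 y -0.0000 tcpz 0.2842
pos [0.5523 0.2183 0.2842] rpy [-3.141  0.     1.459] turn -0.000 then tool cm -3.75 -0.00 4.12 F [0.6 0.1 0.1] op 0.002 t 37.8
```

View pics/sc19.png

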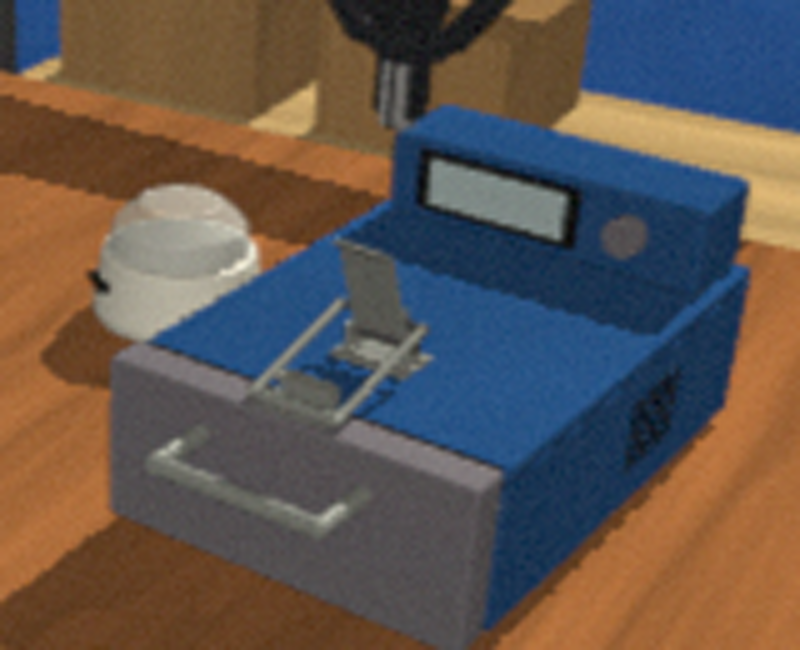

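View pics/w19.png

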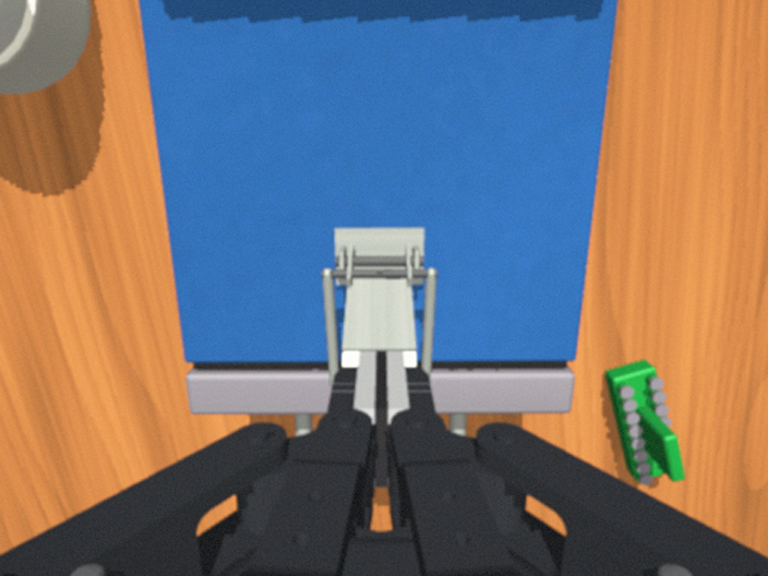

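The bail's cross-bar lies on the front edge ahead of the keeper (scene crop (295,410)). Now the fingers go to the front side of the lever.

```bash
python3 -m inch '[-2.6,0,0,0,-2.7,0,0,0,0,0,3,0,0,0,3,0,0,0,2.7,0,0,0,0,0]'
python3 - <<'E'
from h import *
inc(.0575,.197)
shot("scene","sc20",(226,90,386,220),5)
E
```

```text
time: 38.52
eef_pos: [0.5457, 0.1654, 0.1955]
orientation: [-3.139, 0.001, 1.459]
wrist_force: [-0.1, -0.5, -0.2]
opening: -0.003
now s 0.0142 y 0.0007 tcpz 0.1955
pos [0.5457 0.1654 0.1955] rpy [-3.139e+00  1.000e-03  1.459e+00] turn -0.000 then tool cm 4.33 0.07 -0.15 F [-0.1 -0.5 -0.2] op -0.003 t 38.5
```

View pics/sc20.png

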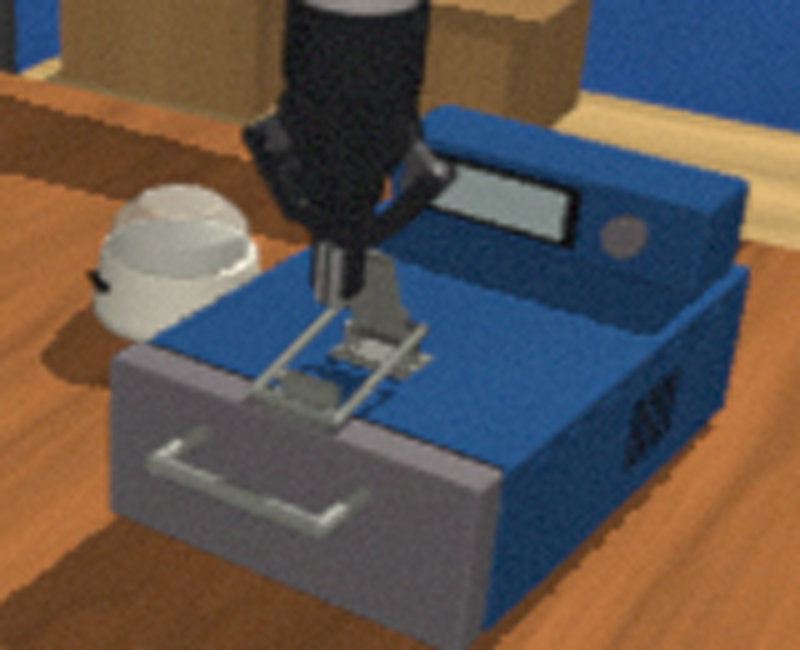

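```bash
python3 -m inch '[0.8,0,0,0,0.7,0,0,0,0.7,0,0,0,0.7,0,0,0,0.7,0,0,0,0.7,0,0,0,0,0,0,0]'
python3 -m inch '[0.8,0,0,0,0.8,0,0,0,0.6,0,0,0,0,0,0,0]'
python3 - <<'E'
from h import *
inc(.093,.191)
shot("scene","sc21",(226,90,386,220),5)
E
```

```text
time: 39.45
eef_pos: [0.5512, 0.2089, 0.1971]
orientation: [-3.141, -0.0, 1.459]
wrist_force: [0.5, -0.2, -0.9]
opening: -0.002
time: 39.95
eef_pos: [0.5537, 0.2309, 0.1973]
orientation: [3.142, -0.001, 1.459]
wrist_force: [-0.5, -0.0, 0.9]
opening: -0.001
now s 0.0802 y 0.0000 tcpz 0.1973
pos [0.5537 0.2309 0.1973] rpy [ 3.142e+00 -1.000e-03  1.459e+00] turn 0.000 then tool cm 1.28 0.00 0.63 F [-0.5 -0.   0.9] op -0.001 t 40.0
```

View pics/sc21.png

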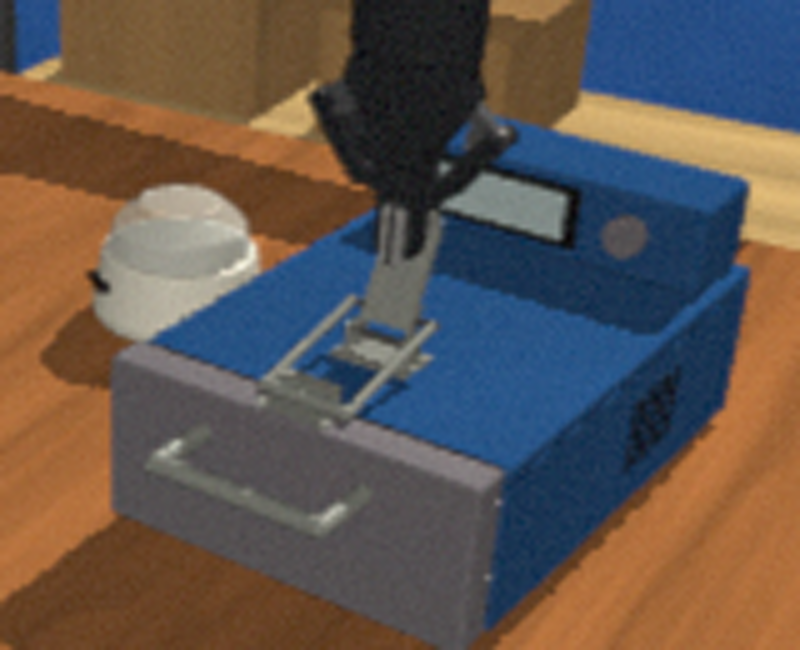

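```bash
python3 -m inch '[0.7,0,0.3,0,0.6,0,0.3,0,0.6,0,0.5,0,0.5,0,0.5,0,0,0,0,0]'
python3 - <<'E'
from h import *
inc(.112,.168)
shot("scene","sc22",(226,90,386,220),5);shot("side","sd22",(160,180,280,280),6)
E
```

```text
time: 40.62
eef_pos: [0.5564, 0.2545, 0.1809]
orientation: [-3.141, -0.0, 1.459]
wrist_force: [-0.2, 0.0, 0.2]
opening: -0.002
now s 0.1040 y 0.0000 tcpz 0.1809
pos [0.5564 0.2545 0.1809] rpy [-3.141 -0.     1.459] turn 0.000 then tool cm 0.80 0.00 1.29 F [-0.2  0.   0.2] op -0.002 t 40.6
```

View pics/sc22.png

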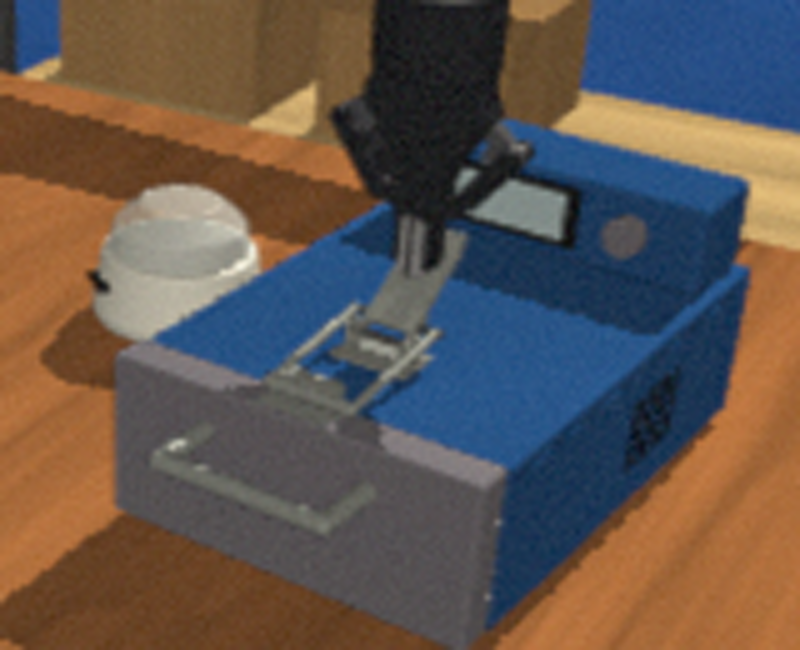

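View pics/sd22.png

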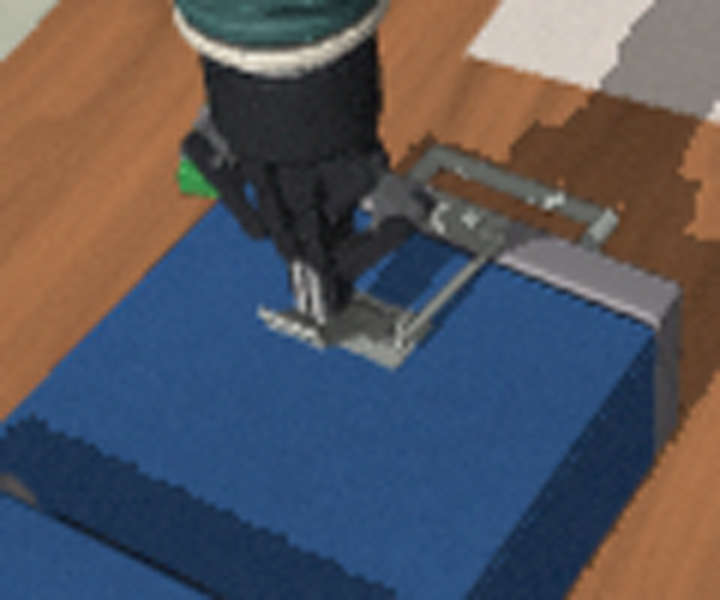

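```bash
python3 -m inch '[0.4,0,0.6,0,0.4,0,0.6,0,0.1,0,0.5,0,0,0,0,0]'; python3 -m inch '[0.1,0,0.5,0,0.1,0,0.4,0,0,0,0,0]';python3 -m inch '[0,0,0.3,0,0,0,0,0]'
```

```text
time: 41.22
eef_pos: [0.5572, 0.2632, 0.1635]
orientation: [-3.141, 0.0, 1.459]
wrist_force: [0.2, -0.9, -0.2]
opening: 0.003
time: 41.6
eef_pos: [0.5575, 0.265, 0.1548]
orientation: [-3.141, 0.0, 1.459]
wrist_force: [0.3, -0.3, 0.7]
opening: -0.0
time: 41.85
eef_pos: [0.5578, 0.2651, 0.153]
orientation: [3.141, -0.0, 1.459]
wrist_force: [-1.3, -0.8, 5.9]
opening: 0.002
```

```bash
python3 -m inch '[0,0,0.15,0,0,0,0,0]';python3 -m inch '[0,0,0.15,0,0,0,0,0]'
```

```text
time: 42.1
eef_pos: [0.5579, 0.2651, 0.1528]
orientation: [3.14, -0.001, 1.459]
wrist_force: [-6.9, -2.9, 16.2]
opening: -0.001
time: 42.35
eef_pos: [0.558, 0.2651, 0.1525]
orientation: [3.139, -0.001, 1.459]
wrist_force: [-11.8, -5.6, 26.9]
opening: -0.003
```

Hard stop reached, so the lever is flat. Rise clear and inspect.

```bash
python3 -m inch '[0,0,-1,0,0,0,-4,0,0,0,-6,0,0,0,-6,0,-5,0,0,0,-5,0,0,0,-5,0,0,0,0,0,0,0,0,0,0,0]'
python3 - <<'E'
from h import *
inc(.03,.3)
shot("scene","sc23",(226,90,386,220),5);shot("side","sd23",(160,180,280,280),6);shot("wrist","w23")
E
```

```text
time: 43.48
eef_pos: [0.5409, 0.1161, 0.3194]
orientation: [3.141, -0.0, 1.458]
wrist_force: [0.1, -0.0, 0.5]
opening: -0.001
now s -0.0354 y -0.0001 tcpz 0.3194
pos [0.5409 0.1161 0.3194] rpy [ 3.141 -0.     1.458] turn -0.001 then tool cm 6.54 -0.01 1.94 F [ 0.1 -0.   0.5] op -0.001 t 43.5
```

View pics/sc23.png

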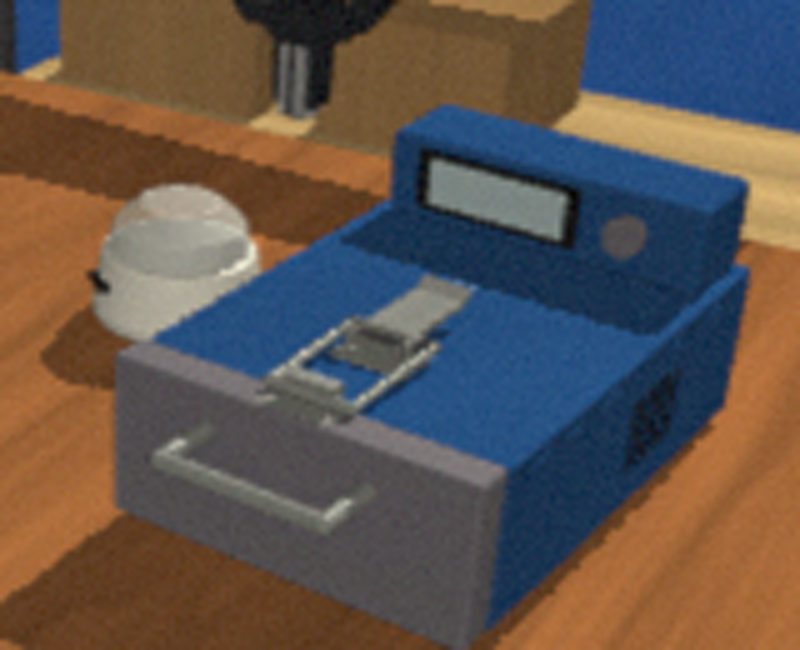

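View pics/sd23.png

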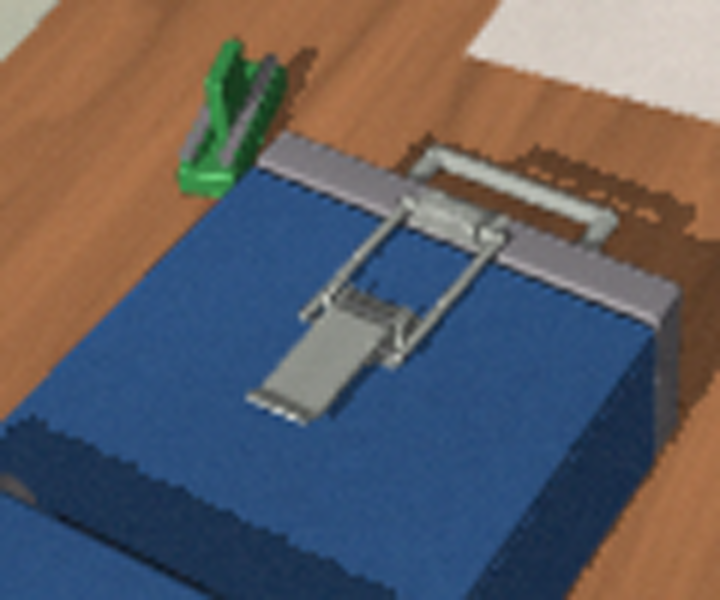

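View pics/w23.png

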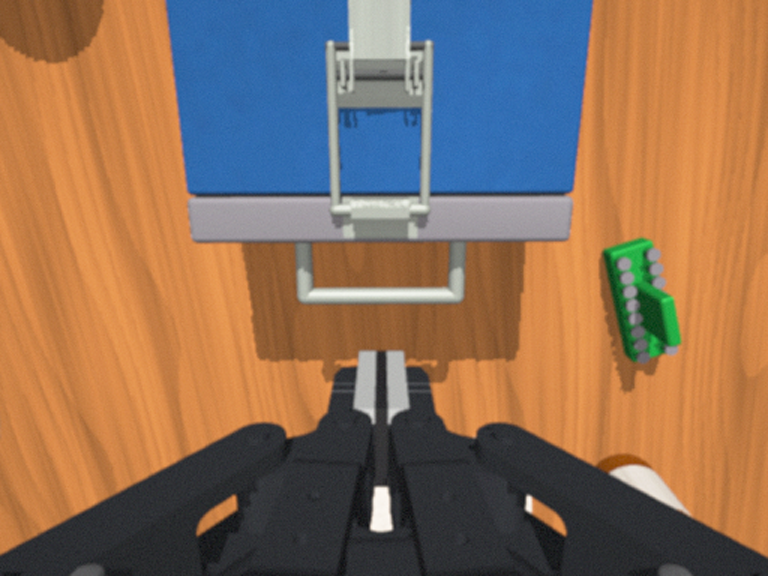

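Run:
```python
from h import *
S=cam("scene");D=cam("side");W=cam("wrist")
p=tri([ray(S,226+448/5,90+284/5),ray(D,160+282/6,180+404/6)]);d=p[:2]-cf
print("lever tip",np.round(p,4),"angle",np.arctan2(p[2]-.128,d@xh-.0705))
for l,u,v,z in (("face L",192,241,.118),("face R",569,241,.118),("cab L",186,193,.115),("cab R",573,193,.115),("bail bar",335,211,.126),("bar",426,211,.126)):
    q=onz(W,u/1.5,v/1.5,z);print(l,"s %.4f"%((q[:2]-cf)@xh))
shot("scene","sc24")
```

```text
lever tip [0.5603 0.2964 0.1327] angle 0.06262664279950153
face L s -0.0294
face R s -0.0294
cab L s 0.0014
cab R s 0.0014
bail bar s -0.0086
bar s -0.0086
```

View pics/sc24.png

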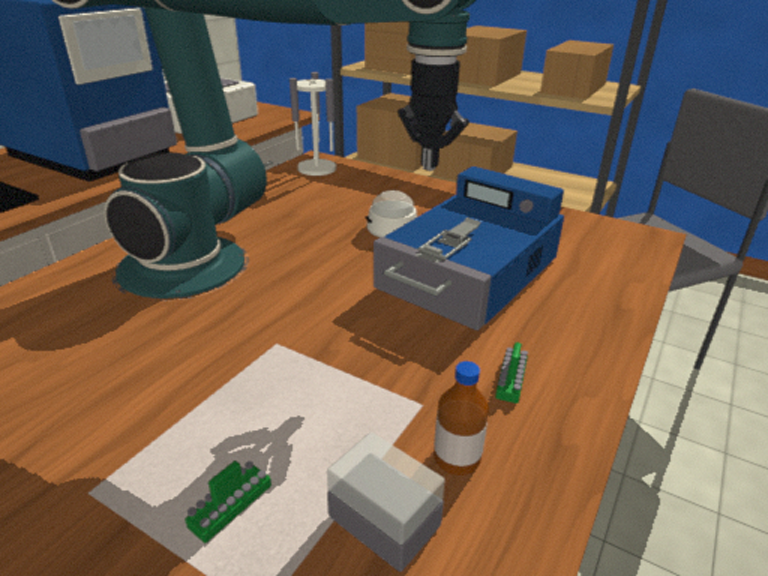

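```bash
python3 -c "
from bench import env
env.finish_job(); s=env.observe(); print(s['time'],s['wrist_force'])"
```

```text
the job is handed in; nothing more can be done
the job is handed in; nothing more can be done
```

I finished all the steps and handed the job in at about 44 s of the 210 s allowed.

**What I did:** I pulled the drawer to its stop and stood the two white carriers in lanes 0 and 2; there were only two, and I left the green look-alikes alone. I pushed the drawer home until the gasket resisted with about 18 N. Then I threw the lever forward to its stop, swung the bail over the keeper, and pressed the lever down flat against its hard stop.

**Last checks:**
- **Lever:** it measures within about 0.06 rad of flat in the images.
- **Bail:** the cross-bar is under the keeper's lip, 79 mm in front of the hinge against an expected 78 mm.
- **Drawer:** its front face moved in about 4 mm from the view taken after I pushed it home, which fits a clamped drawer. I had no direct joint reading.
- **Other items:** the bottle, tip box and centrifuge look unmoved, and the gripper was well clear of everything.
- **Carriers:** they were flat in their lanes in the last pictures before closing. I could not see them afterwards.

**Forces:** pulling at the drawer stop, the wrist force peaked at a measured 93 N against the 120 N limit. I backed off at once. No check failed or disagreed.

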